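# Hang a second drip-dry hanger on the hook

## Robot

A 6-joint arm with a two-finger parallel gripper is mounted at the origin on a cart in front of the work surface, level with it; the furniture and walls round the work are solid. World frame = base frame: x ahead of the robot, y to its left, z up, the work surface at z = 0. Lengths are in m, angles in rad, forces in N, time in s.
With the tool pointing down it reaches from about 0.325 to 0.925 m from the base axis. Payload 3.1 kg.
Tool frame: the origin (TCP) lies at the very end of the fingers, on their centre line; the grasp point (between the pads) lies 19 mm behind it; y points along the fingers, z is the direction in which the jaws open and shut, and the axes are right-handed (so a half turn about y gives the same grasp; the last joint's range is limited). The gripper opens to 85 mm and grips with 20 to 120 N. Pads are 22 mm wide; open, the fingers measure 114 mm over their backs; the gripper's body (76 mm by 85 mm) begins 54 mm behind the grasp point. The pads swing forward as they close: fully open they stand 13 mm farther back than shut.
Start: joints at [1.064, 0.217, 1.613, -0, 1.311, -0.112], TCP at [0.24, 0.577, 0.204] pointing down, gripper open.
Joint ranges: [-2.75, 2.75], [-0.78, 2.1], [0.31, 2.55], [-1.13, 4.27], [0.13, 2.63], [-2.58, 2.58]. Speed limits (rad/s): [2.79, 2.79, 3.14, 3.14, 3.14, 3.14].

## Interface

Orientations are given as [roll, pitch, yaw] about the fixed x, y, z axes, in that order (R = Rz(yaw) Ry(pitch) Rx(roll)).
In Python, from rig import env, optics, workorder gives the robot as it stands.
- The arm moves only by the tool send_rows, never from a script. Its argument "moves" is text: rows parted by semicolons, each of 7 numbers parted by spaces: the opening, from -1 (shut) to 1 (fully open), then the shift along the tool's x, y, z in mm, then the turn, a rotation vector about the tool's x, y, z in rad. In form: jaw dx dy dz wx wy wz; .... A call has 1 to 5 rows; each row shifts and turns the commanded pose from where the row before left it, along the tool's axes as they then stand; what a row does not reach is not made up. A row lasts 1/10 s, in which the tool goes at most 50 mm and 8.59 degrees, less where a joint would pass 70% of its speed; a pose out of reach is approached as far as the arm can. A call with a gripper value outside its range is refused whole. The fingers move at their own pace and stop on an object; "grip_force" is the grip in N (left out, the last holds). Time passes only in rows, so rows that do not move let the fingers close. It gives the time, the measured TCP pose, the force and the opening at its end, in the units of the state.
- env.sense(): the state, without advancing time (a new reading comes with each control period).
- optics.capture(name): name is "scene" or "top" or "wrist"; returns a dict with "img" (480x640x3 uint8, red, green, blue), "depth" (480x640 float32, m along the optical axis (not along the pixel's ray), 0 where there is no reading), "fx", "fy", "cx", "cy" (pixels), "D" ([k1, k2, p1, p2, k3] as OpenCV has them; the pictures are not rectified), "R" (3x3) and "t" (3): a world point X has camera coordinates R X + t. Camera axes: x right, y down, z forward; pixel columns grow to the right and rows downward; lengths in m; the calibration is good to about 2 mm. A picture is of the moment at which its call begins.
- workorder.sign_off(): hands the job in, once; it reports no verdict.
The state is a dict: "t": time; "joint_positions": joint angles; "joint_velocities": joint speeds; "tau": joint torques, N m; "ee_pos": TCP position; "tcp_rot": TCP orientation; "wrist_force": force on the tool from outside, world axes, zero at the start; "ft_torque": the same for the moment, N m; "width": opening from 0.0 (shut) to 1.0 (fully open).
Only numpy, scipy, OpenCV 4.12 (cv2) and the standard library are available. Lean on these libraries where they do the work, as an engineer would, in place of code of your own. Each camera call takes 0.05 s, during which the arm holds its last target.

## Task

Take the yellow-gripped hanger out of its cradle and hang it on the hook stand's prong, in front of the blue-gripped hanger already there. Then slide it gently back along the prong, pushing the blue one ahead of it, until you feel the sprung rubber stop behind push back through both hangers for a moment (with 5 to 10 newtons, never over 15), and let go with the two hanging snug together. Do not lift or knock the blue hanger off, do not bear hard on the hook, and leave the bottles and the jar standing where they are.

Things in the scene. Friction and masses are not known exactly. Their poses are not given: they have to be found in the camera images.
- yellow_hanger: White plastic hanger with yellow grip, at first upright in the cradle. Foot 70 wide (y) x 26 thick (x), plate 64 wide x 6 thick, hub 44 wide x 28 thick at 77 to 122 mm above the underside, grip block above it. Eye through the hub along x: 28 wide, 83 to 112 mm up; its roof slopes 25 degrees to both sides. Either face may lead. 110 to 225 g. Origin: centre of underside, z up.
- yellow_hanger_grip (a point): Middle of the yellow grip block (14 thick along x, 28 wide along y, 122 to 166 mm above the hanger's underside; this point 146 mm up). Grasp from above across the 28 mm width; the hub's shoulders, 44 wide, are 24 mm below this point. Axes as the hanger's.
- yellow_hanger_eye (a point): Top of the yellow hanger's eye: ridge of its roof, mid-thickness, 112 mm above the underside, 34 mm below the grip point. At rest on the prong it lies 5.5 mm above the prong's axis. To pass the upturned tip, carry it about 18 mm above the axis. Axes as the hanger's.
- blue_hanger: Hanger with the blue grip, same shape and mass range as the yellow one, hanging loose on the prong, centre 86 to 98 mm from the post at the start; it slides with 1 to 2 N. Hangers touch hub to hub, 28 mm between centres. Origin: centre of underside; axes as the stand's.
- blue_hanger_eye (a point): Top of the blue hanger's eye, 112 mm above its underside. Behind this hanger a sprung rubber pad (black, 40 dia., 2.5 N per mm, yields up to 5 mm) sits on a collar clamped to the prong at an unmeasured place that differs every time: pad face 36 to 70 mm from the post axis. It is found by feel.
- hook_stand: Grey hook stand, fixed. Origin: on the post's axis, underside of the base, z up. Base with drip tray 20 high, 185 to the front, 110 wide. Steel post 178 high, 24 dia. at the top. Level round prong, 10 dia., its axis 165 mm up, runs from the post along -x (roughly to the robot), straight for 165 mm; its end then turns up to 14 mm above the axis, 176 mm from the post.
- hook_tip (a point): Point on the prong's axis where the straight part ends and the tip turns up, 165 mm from the post axis, 165 mm above the table. Axes as the stand's.
- cradle: Grey open cradle 45 x 90 mm, 24 high, fixed on the table; the yellow hanger's foot stands in its slot (30 x 75 inside, floor 6 mm up). Lift straight up. Origin: centre of the underside; axes as the yellow hanger's at the start.
- dropper_bottle: White reagent bottle, 50 dia. x 100 mm, loose, beside the cradle; origin under its centre. Leave alone.
- dropper_bottle_2: Second white reagent bottle, 50 dia. x 100 mm, loose, behind the cradle; origin under its centre. Leave alone.
- orange_jar: Small jar with orange cap, 41 dia. x 53 mm, loose, near the hook stand; origin under its centre. Leave alone.
Things that resemble listed ones, but are neither listed nor needed, are in the scene too. Leave any green or purple look-alike of the yellow_hanger alone.

How it is judged:
On the way, in this order (a step that is already met when the one before it is completed fails the run):
1. the yellow hanger's eye is on the prong, behind the upturned tip and in front of the blue hanger (x of yellow_hanger_eye in the frame of hook_stand above -0.16 m and x of yellow_hanger_eye in the frame of blue_hanger below -0.02 m and y of yellow_hanger_eye in the frame of hook_stand between -0.02 and 0.02 m and z of yellow_hanger_eye in the frame of hook_stand between 0.165 and 0.195 m), for 0.1 s.
2. the yellow hanger presses the blue one back against the sprung stop with more than 3.5 N (contact force between yellow_hanger and blue_hanger above 3.5 N), for 0.1 s.
At the end, for the whole second after the job is handed in: Both hangers hang at rest from the prong by their eyes (eye top 0 to 15 mm above the prong's axis, within 8 mm sideways), upright within 0.2 rad and square to the prong within 0.25 rad, the yellow one in front and snug against the blue one (centres within 32 mm along the prong) (z of yellow_hanger_eye in the frame of hook_stand between 0.165 and 0.18 m and y of yellow_hanger_eye in the frame of hook_stand between -0.008 and 0.008 m and angle between each of yellow_hanger, blue_hanger's own z axis and vertical below 0.2 rad and z of blue_hanger_eye in the frame of hook_stand between 0.165 and 0.18 m and y of blue_hanger_eye in the frame of hook_stand between -0.008 and 0.008 m and x of yellow_hanger_eye in the frame of blue_hanger between -0.032 and -0.02 m and contact force between each of yellow_hanger, blue_hanger and hook_stand above 0.3 N and angle between the x axis of each of yellow_hanger, blue_hanger and the x axis of hook_stand, either way round below 0.25 rad and linear speed of each of yellow_hanger, blue_hanger below 0.02 m/s); the robot touches nothing.
It fails at once if the hangers are pressed together with more than 15.5 N (contact force between yellow_hanger and blue_hanger above 15.5 N).
It fails at once if the yellow hanger bears on the hook stand with more than 30 N (contact force between yellow_hanger and hook_stand above 30 N).
It fails at once if the blue hanger is lifted, dropped or tipped (eye more than 20 mm above the prong's axis or below it, or tilted over 0.4 rad) (z of blue_hanger_eye in the frame of hook_stand above 0.185 m or z of blue_hanger_eye in the frame of hook_stand below 0.16 m or angle between blue_hanger's own z axis and vertical above 0.4 rad).
It fails at once if a bottle or the jar is moved more than 20 mm or tipped (distance of any of dropper_bottle, dropper_bottle_2, orange_jar from where it was at the start of the episode above 0.02 m or angle between any of dropper_bottle, dropper_bottle_2, orange_jar's own z axis and vertical above 0.3 rad).
It also fails if it takes over 72 s, if anything falls off the work surface, if the arm or the gripper's body presses on something with over 40 N, if the wrist force passes 120 N, or if a joint passes its speed limit or range.

## Working session

There is one attempt and no reset: what is moved stays moved. The work goes in short steps, Python scripts to look and compute and a tool call to move; the robot and the scene stay as the last step left them, time stands still between calls to the robot, and variables do not carry over. Pictures are saved under pics/ and viewed, and the job is handed in when it is done.

Besides the shell and the picture viewer there is one more tool, called after "Emit:" by a JSON object that holds its "method" and its "body". send_rows: Moves the arm, as the interface text tells. Its arguments: {"type":"object","properties":{"moves":{"type":"string"},"grip_force":{"type":"number"}},"required":["moves"]}

```bash
mkdir -p pics; ls; python3 - <<'E'
from rig import env, optics, workorder
import cv2,numpy as np
for n in ["scene","top","wrist"]:
    c=optics.capture(n); cv2.imwrite(f"pics/{n}0.png",c["img"][:,:,::-1]); np.savez(f"{n}0.npz",**c)
    print(n,c["fx"],c["D"],(-c["R"].T@c["t"]).round(3), c["R"].round(2).tolist())
print(env.sense())
E
```

```text
pics
scene 442.454728497344 [-0.01671048  0.          0.          0.          0.        ] [-0.135  0.651  0.551] [[-0.7, -0.71, -0.02], [-0.28, 0.3, -0.91], [0.65, -0.63, -0.41]]
top 539.8240246537468 [-0.03189773  0.          0.          0.          0.        ] [ 0.359 -0.011  1.387] [[0.03, -1.0, -0.0], [-0.99, -0.03, -0.16], [0.16, 0.01, -0.99]]
wrist 398.4443494430331 [-0.07968528  0.          0.          0.          0.        ] [0.167 0.608 0.373] [[0.38, 0.92, -0.0], [0.88, -0.36, 0.31], [0.29, -0.12, -0.95]]
{'t': 0.15, 'joint_positions': array([ 1.06381744e+00,  2.17620777e-01,  1.61457268e+00,  2.40362323e-05,
        1.31130354e+00, -1.12203862e-01]), 'joint_velocities': array([ 0.00151976, -0.0027808 , -0.00427286,  0.00046853, -0.00079512,
       -0.00060057]), 'tau': array([-8.72755027e-05, -3.97445619e+01, -3.04414523e+01, -9.18831006e-05,
        5.80911597e-03,  2.57854401e-05]), 'ee_pos': array([0.2400186 , 0.576341  , 0.20253982]), 'tcp_rot': array([-1.57268609e+00,  2.36299615e-04, -3.94781441e-01]), 'wrist_force': array([-0.00514844,  0.55308874,  0.68262367]), 'ft_torque': array([-0.01876814,  0.01044788,  0.01611358]), 'width': 1.0023731633050437}
```

View pics/scene0.png

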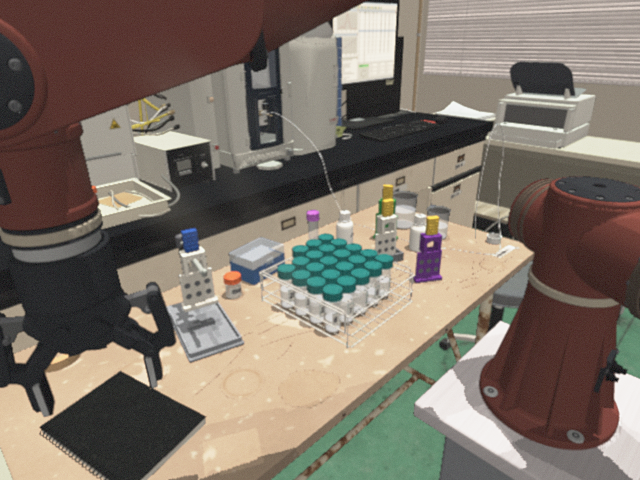

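View pics/top0.png

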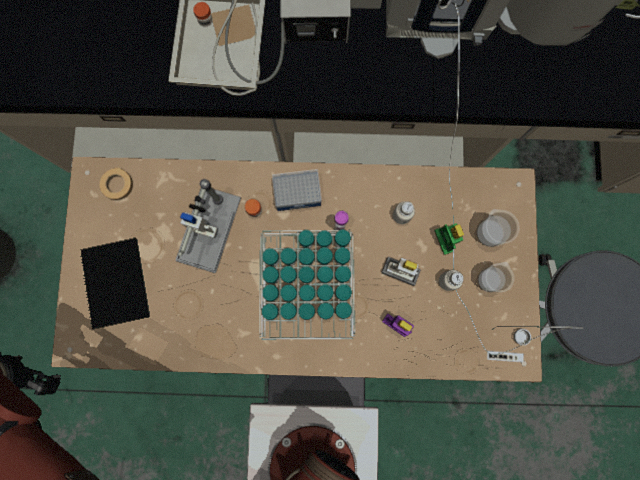

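View pics/wrist0.png

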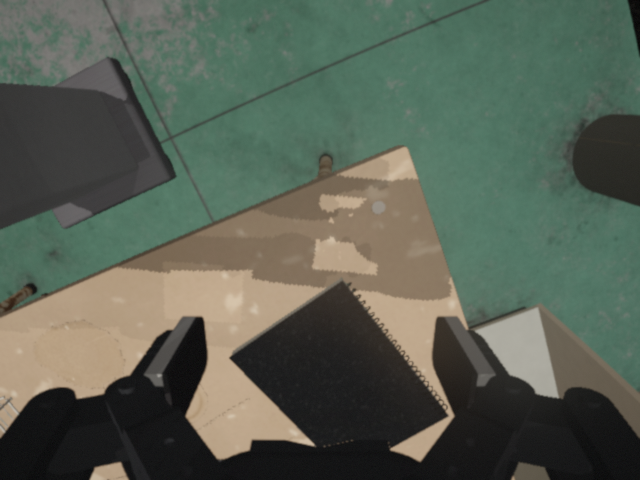

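```bash
python3 - <<'E'
import cv2
a=cv2.imread('pics/top0.png')
c=cv2.resize(a[190:345,360:520],None,fx=3.6,fy=3.6,interpolation=cv2.INTER_CUBIC)
d=cv2.resize(a[165:285,165:275],None,fx=4.6,fy=4.6,interpolation=cv2.INTER_CUBIC)
cv2.imwrite('pics/topc1.png',c);cv2.imwrite('pics/topc2.png',d)
a=cv2.imread('pics/scene0.png')
cv2.imwrite('pics/scc1.png',cv2.resize(a[170:300,360:470],None,fx=4.5,fy=4.5,interpolation=cv2.INTER_CUBIC))
cv2.imwrite('pics/scc2.png',cv2.resize(a[220:365,150:260],None,fx=4,fy=4,interpolation=cv2.INTER_CUBIC))
E
```

```text
(no output)
```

View pics/topc1.png

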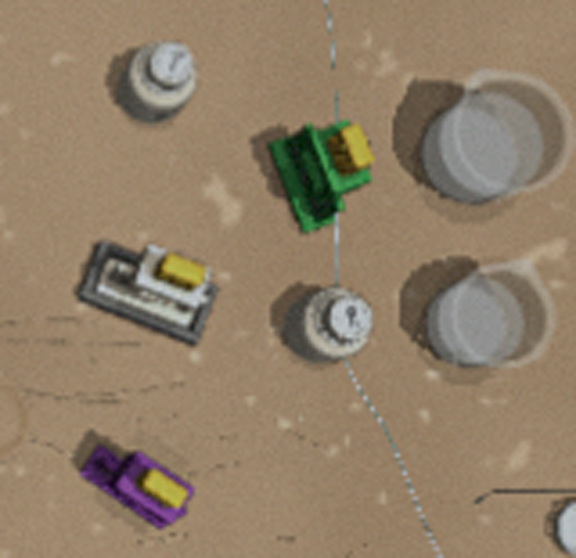

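View pics/topc2.png

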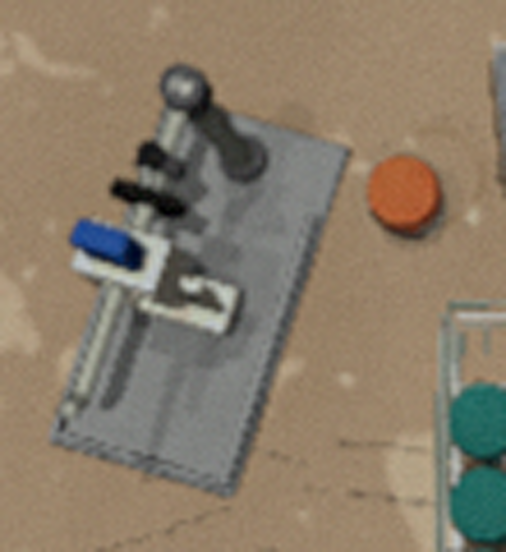

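View pics/scc1.png

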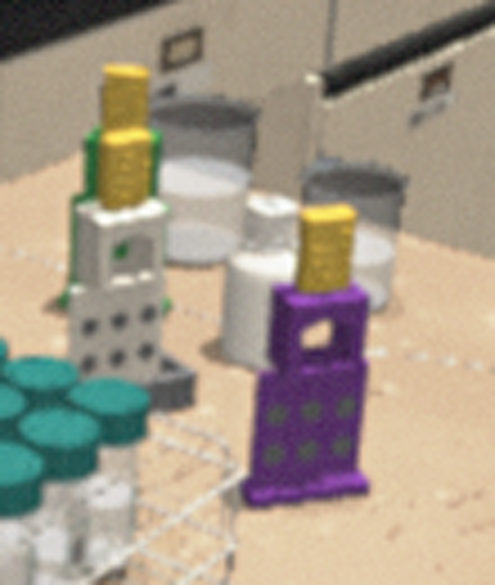

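View pics/scc2.png

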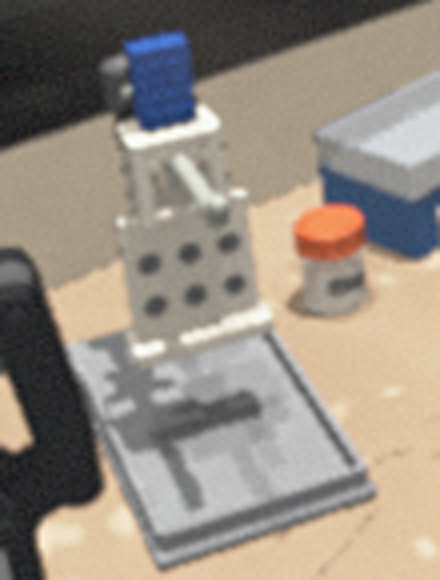

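```bash
cat > h.py <<'E'
import numpy as np, cv2
def K(c): return np.array([[c["fx"],0,c["cx"]],[0,c["fy"],c["cy"]],[0,0,1.]])
def ray(c,uv):
    uv=np.asarray(uv,float).reshape(-1,1,2)
    n=cv2.undistortPoints(uv,K(c),np.asarray(c["D"],float)).reshape(-1,2)
    d=np.c_[n,np.ones(len(n))]@c["R"]; o=-c["R"].T@c["t"]; return o,d
def onplane(c,uv,z):
    o,d=ray(c,uv); return o+d*((z-o[2])/d[:,2])[:,None]
def tri(c1,p1,c2,p2):
    o1,d1=ray(c1,p1);o2,d2=ray(c2,p2);d1=d1[0]/np.linalg.norm(d1[0]);d2=d2[0]/np.linalg.norm(d2[0])
    s=np.linalg.lstsq(np.c_[d1,-d2],o2-o1,rcond=None)[0]
    a=o1+s[0]*d1;b=o2+s[1]*d2; return (a+b)/2,np.linalg.norm(a-b)
def proj(c,X):
    r,_=cv2.Rodrigues(np.asarray(c["R"],float)); return cv2.projectPoints(np.asarray(X,float).reshape(-1,1,3),r,np.asarray(c["t"],float),K(c),np.asarray(c["D"],float))[0].reshape(-1,2)
def depthpt(c,m):
    v,u=np.nonzero(m&(c["depth"]>0)); z=c["depth"][v,u]
    n=cv2.undistortPoints(np.c_[u,v].astype(float).reshape(-1,1,2),K(c),np.asarray(c["D"],float)).reshape(-1,2)
    return (np.c_[n*z[:,None],z]-c["t"])@c["R"]
def load(n): return dict(np.load(n+".npz"))
def hsv(c): return cv2.cvtColor(c["img"],cv2.COLOR_RGB2HSV)
def blobs(m,amin=15):
    n,l,s,ce=cv2.connectedComponentsWithStats(m.astype(np.uint8)); return [(l==i,s[i],ce[i]) for i in range(1,n) if s[i][4]>=amin]
E
python3 - <<'E'
from h import *
np.set_printoptions(precision=4,suppress=True)
for n in ["top0","scene0"]:
    c=load(n);H=hsv(c)
    for nm,m in [("yel",(H[...,0]>18)&(H[...,0]<32)&(H[...,1]>150)&(H[...,2]>90)),("blue",(H[...,0]>105)&(H[...,0]<125)&(H[...,1]>180)&(H[...,2]>70)),("or",(H[...,0]<14)&(H[...,1]>180)&(H[...,2]>140))]:
        for b,s,ce in blobs(m):
            P=depthpt(c,b); print(n,nm,s,ce, np.median(P,0) if len(P) else None, P[:,2].max() if len(P) else None, cv2.minAreaRect(np.argwhere(b)[:,::-1].astype(np.float32)))
c=load("top0")
f=lambda p,o,k:np.array(p)/k+np.array(o)
# crop points
print("bottles",onplane(c,f([[172,62],[346,315]],[360,190],3.6),.1))
print("cradle corners",onplane(c,f([[103,240],[78,293],[192,342],[215,292]],[360,190],3.6),.024))
print("base corners z.02",onplane(c,f([[348,150],[233,495],[52,437]],[165,165],4.6),.02))
print("post top",onplane(c,f([[185,88]],[165,165],4.6),.178),"tip",onplane(c,f([[68,412]],[165,165],4.6),.178))
print("jar",onplane(c,f([[404,193]],[165,165],4.6),.053))
E
```

```text
top0 yel [455 225   9  12  66] [458.6818 230.1818] [ 0.5763 -0.3223  0.1656] 0.17144914993508792 ((458.4827880859375, 230.2931365966797), (11.686273574829102, 6.171403408050537), 66.80140686035156)
top0 yel [405 261  12   9  65] [410.1692 264.6923] [ 0.492  -0.2093  0.1711] 0.17565838899233208 ((410.10345458984375, 264.7413635253906), (11.513111114501953, 6.127945899963379), 21.801410675048828)
top0 yel [400 321  12  10  67] [405.209  325.4776] [ 0.3555 -0.1994  0.165 ] 0.1733541504162484 ((405.11767578125, 325.4706115722656), (11.661903381347656, 6.173948764801025), 30.963754653930664)
top0 blue [181 214  12   8  57] [186.6667 217.1579] [0.5776 0.2899 0.224 ] 0.22807610427200548 ((186.6000213623047, 217.2000274658203), (11.384199142456055, 5.0596442222595215), 18.43494987487793)
top0 or [194   3  15  13 101] [201.2673   8.495 ] [1.0974 0.2983 0.1965] 0.20277671852816662 ((201.0441131591797, 8.573524475097656), (12.004901885986328, 13.891385078430176), 59.036251068115234)
top0 or [249 209  10   5  17] [253.     210.7647] [0.6317 0.168  0.0517] 0.05749191303149444 ((253.65000915527344
[... 280 characters left out ...]
 yel [382 185  11  31 270] [387.337  200.6519] [ 0.4908 -0.217   0.1521] 0.17515727323347283 ((387.0, 200.0), (30.0, 10.0), 90.0)
scene0 yel [427 217  12  17 159] [431.9937 225.1069] [ 0.3494 -0.1955  0.1489] 0.1674445091124878 ((432.2475280761719, 225.02474975585938), (10.049875259399414, 16.915632247924805), 5.710592269897461)
bottles [[ 0.6408 -0.2151  0.1   ]
 [ 0.4726 -0.3311  0.1   ]]
cradle corners [[ 0.5276 -0.1787  0.024 ]
 [ 0.4896 -0.1615  0.024 ]
 [ 0.4574 -0.2417  0.024 ]
 [ 0.493  -0.2578  0.024 ]]
base corners z.02 [[0.6716 0.2061 0.02  ]
 [0.4747 0.2596 0.02  ]
 [0.5039 0.3623 0.02  ]]
post top [[0.665  0.2648 0.178 ]] tip [[0.4997 0.3121 0.178 ]]
jar [[0.6407 0.1688 0.053 ]]
```

Candidates (top view pixels): the white body with a yellow grip in the grey cradle (410,265), the green one (459,230) and the purple one (405,325). The white one in the cradle matches the description, and the close crop confirms it. First I'll take a closer look at the stand from the wrist camera.

Emit:
{"method": "send_rows", "body": {"moves": "1 29 -16 -18 0 0 0; 1 29 -16 -18 0 0 0; 1 29 -16 -18 0 0 0; 1 29 -16 -18 0 -0.06 0; 1 29 -16 -18 0 -0.06 0"}}

```text
t: 0.65
ee_pos: [0.3415, 0.4379, 0.2838]
tcp_rot: [-1.572, 0.0, -0.272]
wrist_force: [0.7, 0.3, 0.6]
width: 0.999
```

Emit:
{"method": "send_rows", "body": {"moves": "1 29 -16 -18 0 0 0; 1 29 -16 -18 0 0 0; 1 29 -16 -18 0 0 0; 1 29 -16 -18 0 0 0; 1 0 0 0 0 0 0"}}

```text
t: 1.15
ee_pos: [0.4368, 0.3363, 0.3503]
tcp_rot: [-1.569, -0.005, -0.28]
wrist_force: [0.0, 1.0, -0.1]
width: 1.0
```

```bash
cat > cap.py <<'E'
import sys; from rig import env, optics
import cv2,numpy as np
cam,name=sys.argv[1:3]
c=optics.capture(cam); cv2.imwrite(f"pics/{name}.png",c["img"][:,:,::-1]); np.savez(f"{name}.npz",**c)
s=env.sense(); print({k:np.round(s[k],4) for k in ("t","ee_pos","tcp_rot","wrist_force","width","joint_positions")})
E
python3 cap.py wrist w1
```

```text
{'t': np.float64(1.2), 'ee_pos': array([0.435 , 0.3375, 0.3488]), 'tcp_rot': array([-1.5691, -0.0016, -0.2783]), 'wrist_force': array([-0.6373,  0.7442,  0.0865]), 'width': np.float64(1.0018), 'joint_positions': array([ 0.5324, -0.0256,  1.6078, -0.    ,  1.5571, -0.7601])}
```

View pics/w1.png

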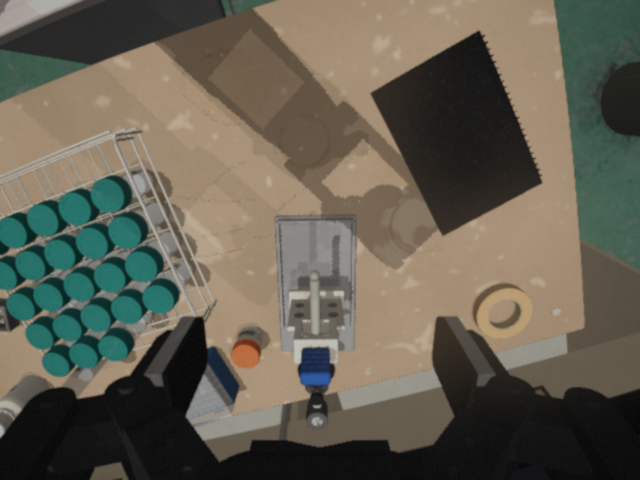

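The wrist view shows the stand at (316,330), with the prong tip at (314,272), the post top at (317,412), the blue grip at (316,368) and the jar at (246,350). The tool is nearly square to the prong.

```bash
python3 - <<'E'
from h import *
a=cv2.imread('pics/w1.png')[255:430,270:365]
cv2.imwrite('pics/w1c.png',cv2.resize(a,None,fx=3.4,fy=3.4,interpolation=cv2.INTER_CUBIC))
c=load("w1");g=cv2.cvtColor(c["img"],cv2.COLOR_RGB2GRAY).astype(int)
for r in (275,280,285,290,300,310,320,330): print(r,g[r,300:330])
for r in (225,235,330,345): print(r,g[r,268:288],g[r,344:362])
E
```

```text
275 [123 120 117 120 117 116 116 117 115 118 132 143 149 155 157 151 142 130
 114 105 117 123 123 124 120 115 121 124 123 120]
280 [ 79  79  79  79  79  78  78  77  79  88 110 120 122 124 123 122 117 109
 102  92  82  80  79  78  80  80  78  78  78  79]
285 [ 81  79  78  78  79  79  79  79  80  96 125 142 149 154 156 153 148 137
 122 101  83  79  79  79  79  80  80  80  78  80]
290 [114 115 115 114 112 110 109 107 109 110 126 141 148 153 156 155 149 139
 124 111 114 119 121 119 116 106 102 100 100 100]
300 [104 103 104 103 100  98  99  96  93 102 124 140 150 158 160 161 157 149
 134 112  92  91  93  93  94  93  93  92  92  95]
310 [ 95  97  95  92  90  89  89  89  90  95 115 140 154 161 164 164 160 151
 136 115  95  89  90  89  90  90  90  90  90  92]
320 [ 98 106 130 158 165 166 162 154 149 148 134 138 151 159 164 165 162 154
 140 120 108 115 121 138 162 168 169 166 156 125]
330 [ 95  89  88  99 108 110 109 110 110 108 110 130 148 157 163 165 164 155
 142 122 104 106 110 110 110 110 109 109 105 100]
225 [141 140 140 140 140 140 136 134 141 138 126  98 109 131 137 137 137 137
 136 135] [126 123 112 106 105 105 100  87  87 100  99  92  94 104 105 106 105 106]
235 [138 131 135 141 143 139 124 109 118 136 129  96  91 116 132 137 138 138
 137 137] [146 146 146 146 146 146 137 114 112 122 113 102 110 109 107 107 107 107]
330 [148 148 147 147 147 147 147 148 147 147 147 142 127 133 143 145 145 145
 147 160] [148 144 144 145 145 145 144 144 142 136 133 142 146 147 147 148 148 149]
345 [143 151 146 150 157 165 169 170 170 167 164 157 149 137 136 143 146 146
 145 146] [123 141 145 145 145 145 145 143 139 130 131 142 146 146 146 146 147 146]
```

View pics/w1c.png

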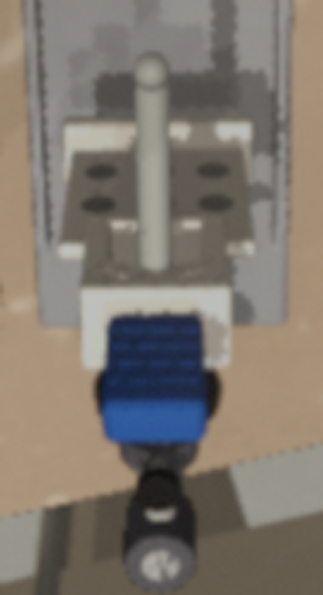

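```bash
python3 - <<'E'
from h import *
np.set_printoptions(precision=4,suppress=True)
c=load("w1");t=load("top0")
post=onplane(c,[[317.1,420.3]],.178)[0];tip=onplane(c,[[314.4,275]],.178)[0]
pr=onplane(c,[[314.2,285],[314.7,300],[315.3,320],[315.5,330]],.165)
print("post",post,"tip",tip,"pr",pr)
d=pr[-1]-pr[0];print("yaw prong",np.arctan2(d[1],d[0]),"post-tip",np.arctan2(*(post-tip)[[1,0]]),np.linalg.norm(post-tip))
f=lambda p:np.array(p)/4.6+165
print("tri tip",tri(c,[314.4,275],t,f([68,410])),"tri post",tri(c,[317.1,420.3],t,f([185,88])))
H=hsv(c);m=(H[...,0]>105)&(H[...,0]<125)&(H[...,1]>150)&(H[...,2]>60);m[:, :270]=0
for b,s,ce in blobs(m,60):
    P=depthpt(c,b);print("blue",s,ce,np.median(P,0)); T=P[P[:,2]>np.percentile(P[:,2],97)-.006];print("top",T.mean(0),len(T))
# base edges z=.02
for nm,uv in [("L",[[279,225],[285,340]]),("R",[[352,225],[353.5,345]])]:
    e=onplane(c,uv,.02);print(nm,e)
E
```

```text
post [0.6657 0.2687 0.178 ] tip [0.4999 0.3141 0.178 ] pr [[0.5153 0.3092 0.165 ]
 [0.5311 0.3051 0.165 ]
 [0.5529 0.2994 0.165 ]
 [0.564  0.2964 0.165 ]]
yaw prong -0.2579588352526822 post-tip -0.2672507513217908 0.17184338780281722
tri tip (array([0.5014, 0.3134, 0.1739]), np.float64(0.00042988678987194865)) tri post (array([0.6669, 0.2668, 0.175 ]), np.float64(0.003307391761754615))
blue [300 355  31  30 627] [313.4322 372.6587] [0.5731 0.2913 0.2238]
top [0.5761 0.2927 0.2241] 426
L [[0.4835 0.2689 0.02  ]
 [0.651  0.2238 0.02  ]]
R [[0.5099 0.3606 0.02  ]
 [0.6868 0.3172 0.02  ]]
```

Emit:
{"method": "send_rows", "body": {"moves": "1 13 0 -46 0 0 0; 1 13 0 -46 0 0 0; 1 13 0 -46 0 0 0; 1 13 0 -46 0 0 0; 1 13 0 -46 0 0 0"}}

```text
t: 1.7
ee_pos: [0.4322, 0.099, 0.3464]
tcp_rot: [-1.571, 0.002, -0.272]
wrist_force: [0.2, 0.3, 1.0]
width: 1.003
```

Emit:
{"method": "send_rows", "body": {"moves": "1 13 0 -46 0 0 0; 1 13 0 -46 0 0 0; 1 13 0 -46 0 0 0; 1 13 0 -46 0 0 0; 1 13 0 -46 0 0 0"}}

```text
t: 2.2
ee_pos: [0.4331, -0.1399, 0.3466]
tcp_rot: [-1.57, 0.001, -0.273]
wrist_force: [0.1, -0.6, -0.5]
width: 1.0
```

Emit:
{"method": "send_rows", "body": {"moves": "1 14 0 -44 0 0 0; 1 0 10 0 0 0.104 0; 1 0 20 0 0 0 0; 1 0 20 0 0 0 0; 1 0 0 0 0 0 0"}}

```text
t: 2.7
ee_pos: [0.4331, -0.1834, 0.2931]
tcp_rot: [-1.569, 0.008, -0.378]
wrist_force: [0.6, 0.4, -0.8]
width: 1.004
```

```bash
python3 cap.py wrist w2
```

```text
{'t': np.float64(2.75), 'ee_pos': array([ 0.434 , -0.1839,  0.2951]), 'tcp_rot': array([-1.5694,  0.0053, -0.3777]), 'wrist_force': array([-0.8017, -0.27  , -0.8989]), 'width': np.float64(1.0013), 'joint_positions': array([-5.5020e-01, -1.7990e-01,  1.8462e+00,  5.0000e-04,  1.4808e+00,
       -1.7433e+00])}
```

View pics/w2.png

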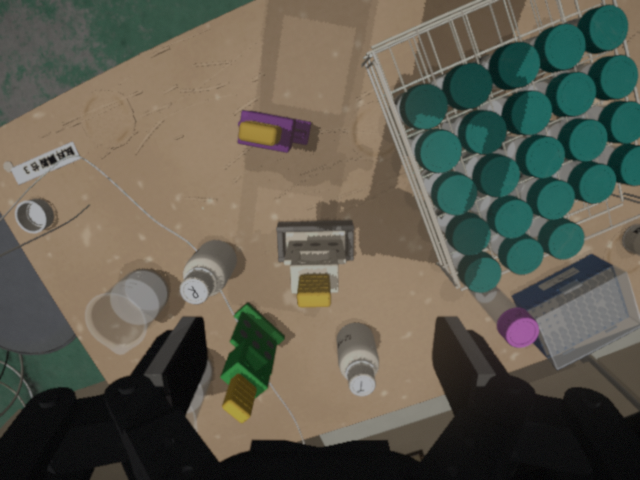

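The wrist view shows the white hanger with its yellow grip at (314,291) in the cradle at (316,240), squared to the tool. The purple one is at (262,132), the green one at (240,395), and the bottles are at (200,280) and (360,360).

```bash
python3 - <<'E'
from h import *
np.set_printoptions(precision=4,suppress=True)
c=load("w2");t=load("top0");s=load("scene0")
a=cv2.imread('pics/w2.png')[210:320,265:365]
cv2.imwrite('pics/w2c.png',cv2.resize(a,None,fx=5,fy=5,interpolation=cv2.INTER_CUBIC))
H=hsv(c);m=(H[...,0]>18)&(H[...,0]<32)&(H[...,1]>150)&(H[...,2]>60)
for b,st,ce in blobs(m,60):
    P=depthpt(c,b);T=P[P[:,2]>np.percentile(P[:,2],97)-.004];print(st,ce,"top",T.mean(0),len(T),T.max(0)-T.min(0),cv2.minAreaRect(np.argwhere(b)[:,::-1].astype(np.float32)))
    print(" bottom z",np.percentile(P[:,2],2))
E
```

```text
[240 122  38  23 658] [257.8769 132.6748] top [ 0.3554 -0.2001  0.1664] 629 [0.0217 0.0261 0.0049] ((257.7480163574219, 132.63601684570312), (36.939849853515625, 18.693531036376953), 10.30484676361084)
 bottom z 0.16317605601082133
[298 287  32  20 465] [312.8968 298.0796] top [ 0.4904 -0.2107  0.1723] 442 [0.0182 0.0262 0.0048] ((313.5, 296.5), (19.0, 31.0), 90.0)
 bottom z 0.16718261299097642
[ 223  374   33   48 1030] [239.3825 397.9854] top [ 0.5733 -0.3217  0.166 ] 323 [0.0271 0.0189 0.0049] ((239.8256378173828, 397.7580261230469), (28.395780563354492, 44.264015197753906), 17.35402488708496)
 bottom z 0.12719666839241286
```

View pics/w2c.png

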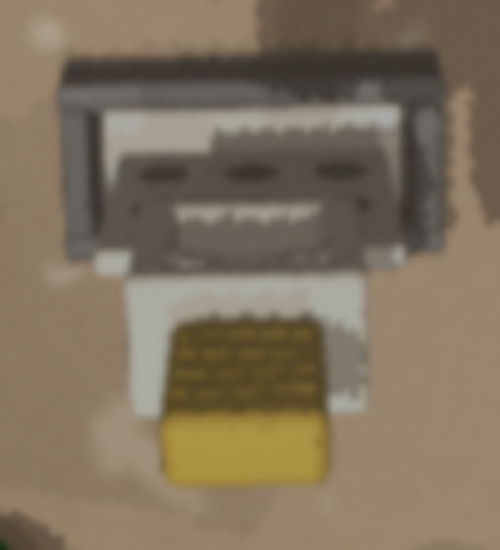

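```bash
python3 - <<'E'
from h import *
np.set_printoptions(precision=4,suppress=True)
c=load("w2");t=load("top0")
print(onplane(c,[[314,299.8]],.172), tri(c,[314,299.8],t,[410.1,264.7]))
e=onplane(c,np.array([[162,484],[328,482]])/5+[265,210],.172);d=e[0]-e[1];print("yaw grip",np.arctan2(-d[0],d[1]), np.linalg.norm(d))
e=onplane(c,np.array([[63,82],[440,72]])/5+[265,210],.024);d=e[1]-e[0];print("yaw cradle",np.arctan2(-d[0],d[1]),np.linalg.norm(d))
g=np.array([.4905,-.2093]);p=np.array([.434,-.1839]);y=-.3777
D=g-p;print(D@[np.cos(y),np.sin(y)],D@[-np.sin(y),np.cos(y)])
E
```

```text
[[ 0.4918 -0.2107  0.172 ]] (array([ 0.4925, -0.2102,  0.1706]), np.float64(0.001410428237872252))
yaw grip 2.776696237542114 0.027058411982756384
yaw cradle -0.3510114796789621 0.08649481855736013
0.06188471666404526 -0.002773417280330764
```

Emit:
{"method": "send_rows", "body": {"moves": "1 32 10 -2 0 0 0; 1 31 20 -1 0 0 0; 1 0 35 0 0 0 0; 1 0 35 0 0 0 0; 1 0 0 0 0 0 0"}}

```text
t: 3.25
ee_pos: [0.4897, -0.209, 0.1926]
tcp_rot: [-1.569, 0.011, -0.378]
wrist_force: [0.1, 1.2, -0.8]
width: 0.997
```

Emit:
{"method": "send_rows", "body": {"moves": "1 0 25 0 0 0 0; 1 0 20 0 0 0 0; 1 0 15 0 0 0 0; 1 0 0 0 0 0 0"}}

```text
t: 3.65
ee_pos: [0.492, -0.211, 0.137]
tcp_rot: [-1.57, 0.002, -0.378]
wrist_force: [-0.6, 0.3, 1.0]
width: 0.998
```

```bash
python3 cap.py wrist w3
```

```text
{'t': np.float64(3.7), 'ee_pos': array([ 0.4928, -0.2115,  0.1382]), 'tcp_rot': array([-1.5707e+00,  1.0000e-04, -3.7840e-01]), 'wrist_force': array([ 0.0075,  0.3731, -0.295 ]), 'width': np.float64(0.9965), 'joint_positions': array([-5.3640e-01,  9.5800e-02,  1.8805e+00,  1.0000e-04,  1.1654e+00,
       -1.7288e+00])}
```

View pics/w3.png

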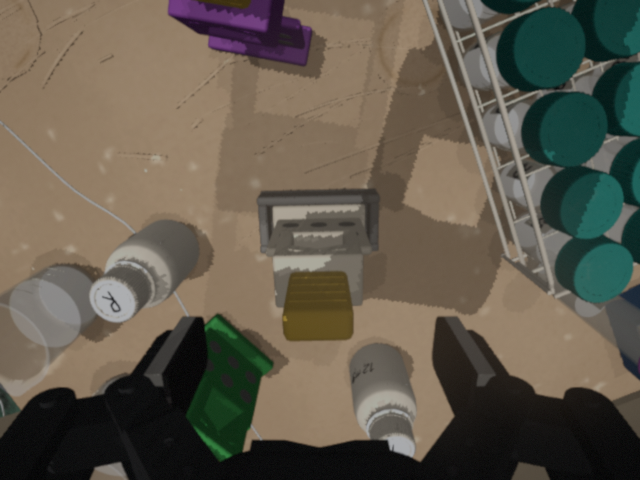

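The grip block, top centre at (318,322), sits midway between the fingers (columns 205 and 435). Lower 3 mm and close.

Emit:
{"method": "send_rows", "body": {"moves": "1 0 3 0 0 0 0; -1 0 0 0 0 0 0; -1 0 0 0 0 0 0; -1 0 0 0 0 0 0; -1 0 0 0 0 0 0", "grip_force": 50}}

```text
t: 4.2
ee_pos: [0.4928, -0.2118, 0.135]
tcp_rot: [-1.571, -0.001, -0.379]
wrist_force: [-0.4, 0.6, 1.4]
width: 0.329
```

Emit:
{"method": "send_rows", "body": {"moves": "-1 0 0 0 0 0 0; -1 0 0 0 0 0 0; -1 0 0 0 0 0 0"}}

```text
t: 4.5
ee_pos: [0.4932, -0.2122, 0.1353]
tcp_rot: [-1.571, -0.002, -0.379]
wrist_force: [-0.3, -1.4, 3.6]
width: 0.308
```

```bash
python3 cap.py wrist w4
```

```text
{'t': np.float64(4.55), 'ee_pos': array([ 0.4931, -0.2122,  0.1353]), 'tcp_rot': array([-1.5713e+00, -1.5000e-03, -3.7890e-01]), 'wrist_force': array([ 0.4678, -0.077 ,  3.3833]), 'width': np.float64(0.301), 'joint_positions': array([-5.3690e-01,  9.9300e-02,  1.8826e+00, -2.0000e-04,  1.1581e+00,
       -1.7288e+00])}
```

View pics/w4.png

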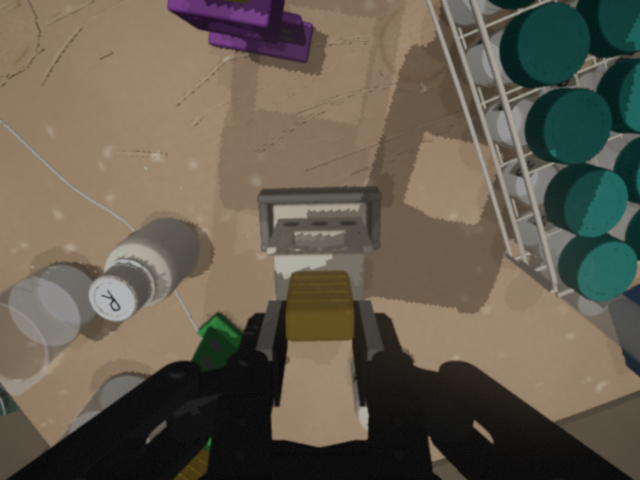

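The fingers are closed on the yellow grip block at (320,310). Now lifting straight up.

Emit:
{"method": "send_rows", "body": {"moves": "-1 0 -5 0 0 0 0; -1 0 -10 0 0 0 0; -1 0 -20 0 0 0 0; -1 0 -30 0 0 0 0; -1 0 0 0 0 0 0"}}

```text
t: 5.05
ee_pos: [0.4954, -0.2131, 0.2044]
tcp_rot: [-1.572, -0.009, -0.379]
wrist_force: [1.6, -0.7, -1.5]
width: 0.309
```

```bash
python3 cap.py wrist w5; python3 cap.py scene s5
```

```text
{'t': np.float64(5.1), 'ee_pos': array([ 0.4942, -0.2125,  0.2021]), 'tcp_rot': array([-1.5715, -0.0053, -0.3788]), 'wrist_force': array([-0.5546,  0.1811, -2.2765]), 'width': np.float64(0.3036), 'joint_positions': array([-5.3670e-01,  2.8900e-02,  1.8244e+00,  2.0000e-04,  1.2830e+00,
       -1.7288e+00])}
{'t': np.float64(5.15), 'ee_pos': array([ 0.4928, -0.2117,  0.2   ]), 'tcp_rot': array([-1.5709e+00, -1.0000e-03, -3.7870e-01]), 'wrist_force': array([ 0.6463,  0.5472, -1.9342]), 'width': np.float64(0.3069), 'joint_positions': array([-5.3670e-01,  3.0300e-02,  1.8269e+00,  1.0000e-04,  1.2834e+00,
       -1.7288e+00])}
```

View pics/w5.png

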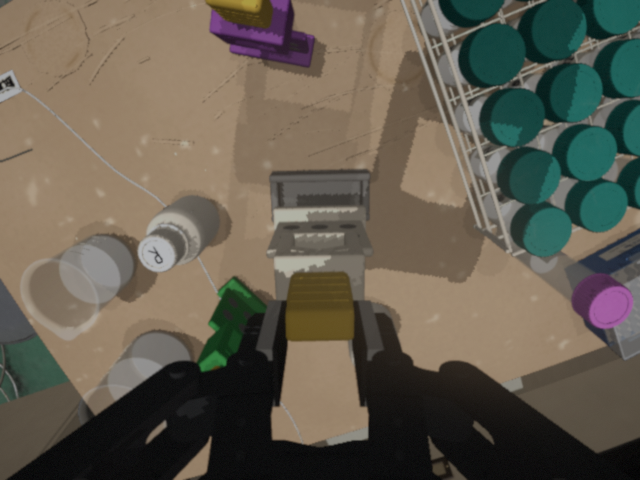

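View pics/s5.png

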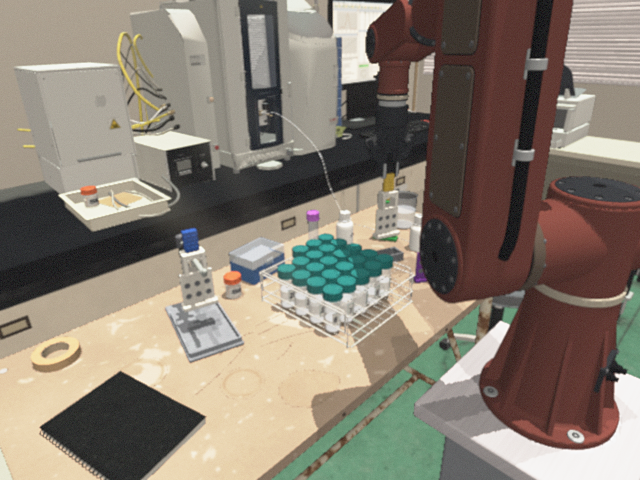

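Lifted: the wrist view has the grip at (320,305) and the cradle empty at (320,195). Raise and carry over the rack.

Emit:
{"method": "send_rows", "body": {"moves": "-1 0 -30 0 0 0 0; -1 0 -40 0 0 0 0; -1 0 -40 0 0 0 0; -1 0 -35 0 0 0 0; -1 0 -15 0 0 0 0"}}

```text
t: 5.65
ee_pos: [0.4933, -0.212, 0.3619]
tcp_rot: [-1.571, -0.003, -0.379]
wrist_force: [0.3, 0.3, -1.5]
width: 0.308
```

Emit:
{"method": "send_rows", "body": {"moves": "-1 -10 0 20 0 0 0; -1 -18 0 35 0 0 0; -1 -18 0 35 0 0 0; -1 -18 0 35 0 0 0; -1 -18 0 35 0 0 0"}}

```text
t: 6.15
ee_pos: [0.4741, -0.0311, 0.3564]
tcp_rot: [-1.571, 0.005, -0.379]
wrist_force: [0.3, 0.1, -2.5]
width: 0.306
```

Emit:
{"method": "send_rows", "body": {"moves": "-1 -18 0 35 0 0 0; -1 -18 0 35 0 0 0; -1 -18 0 35 0 0 0; -1 -18 0 35 0 0 0; -1 -18 0 35 0 0 0"}}

```text
t: 6.65
ee_pos: [0.4551, 0.1645, 0.3565]
tcp_rot: [-1.574, 0.004, -0.379]
wrist_force: [1.3, 0.4, -1.6]
width: 0.303
```

Emit:
{"method": "send_rows", "body": {"moves": "-1 -18 0 35 0 0 0; -1 -18 0 35 0 0 0; -1 -18 0 35 0 0 0; -1 -18 0 35 0 -0.06 0; -1 -8 0 10 0 -0.054 0"}}

```text
t: 7.15
ee_pos: [0.4351, 0.3347, 0.3557]
tcp_rot: [-1.573, 0.005, -0.259]
wrist_force: [0.6, -0.3, -2.1]
width: 0.306
```

```bash
python3 cap.py wrist w6
```

```text
{'t': np.float64(7.2), 'ee_pos': array([0.4346, 0.3351, 0.3557]), 'tcp_rot': array([-1.573 ,  0.006 , -0.2571]), 'wrist_force': array([-0.5343,  0.4298, -2.0567]), 'width': np.float64(0.3066), 'joint_positions': array([ 0.5273, -0.0257,  1.5955,  0.0027,  1.5776, -0.7864])}
```

View pics/w6.png

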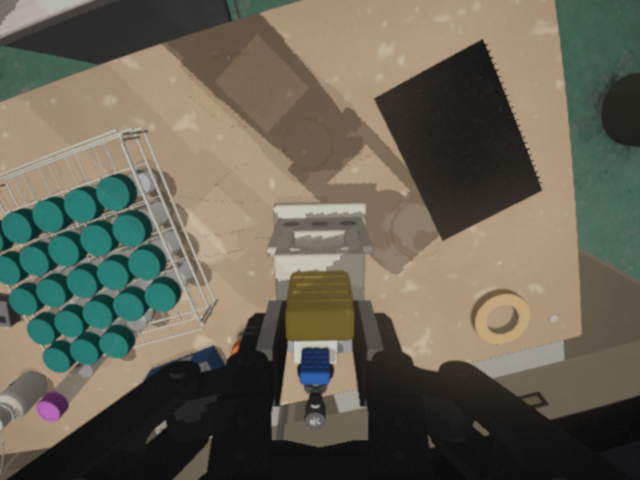

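```bash
python3 - <<'E'
from h import *
np.set_printoptions(precision=4,suppress=True)
c=load("w6");H=hsv(c);g=c["img"]
tcp=np.array([.4346,.3351,.3557]);y=-.2571
tx=np.array([np.cos(y),np.sin(y),0]);tz=np.array([-np.sin(y),np.cos(y),0])
a=cv2.imread('pics/w6.png')[260:440,265:375]
cv2.imwrite('pics/w6c.png',cv2.resize(a,None,fx=3.3,fy=3.3,interpolation=cv2.INTER_CUBIC))
m=(H[...,0]>15)&(H[...,0]<32)&(H[...,1]>150)&(H[...,2]>40)
b,s,ce=max(blobs(m),key=lambda q:q[1][4]);print(s,ce)
P=depthpt(c,b);print("yel depth",np.median((P-tcp)@tx),np.median((P-tcp)@tz),np.percentile(P[:,2]-tcp[2],[3,50,97]))
for v in (280,300,320,330):
    u=np.nonzero(m[v])[0];print(v,u.min(),u.max())
e=onplane(c,[[286,322],[354,322]],tcp[2]+.037);print("grip edges tool x,z",(e-tcp)@tx,(e-tcp)@tz)
m=(H[...,0]>105)&(H[...,0]<125)&(H[...,1]>150)&(H[...,2]>60);m[:, :270]=0;m[:,370:]=0
b,s,ce=max(blobs(m),key=lambda q:q[1][4]);print(s,ce)
v,u=np.nonzero(b)
for r in (355,365,375): q=u[v==r]; e=onplane(c,[[(q.min()+q.max())/2,r]],.2245)[0]; print("blue",r,q.min(),q.max(),e,(e-tcp)@tz)
E
```

```text
[ 285  298   69   42 2137] [317.1226 322.358 ]
yel depth -0.0022751173188485666 -0.0009167060807442641 [0.0303 0.0371 0.0382]Traceback (most recent call last):
  File "<stdin>", line 12, in <module>
    return umr_minimum(a, axis, None, out, keepdims, initial, where)
ValueError: zero-size array to reduction operation minimum which has no identity
```

View pics/w6c.png

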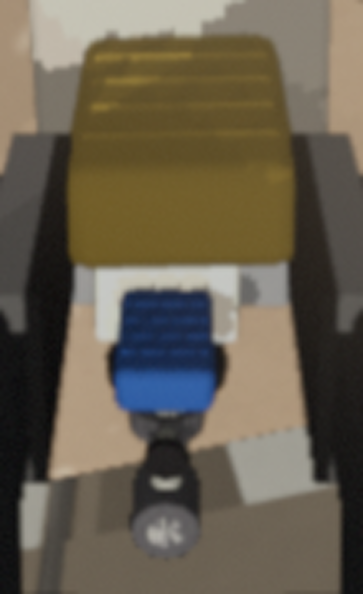

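```bash
python3 - <<'E'
from h import *
np.set_printoptions(precision=4,suppress=True)
c=load("w6");f=lambda p:np.array(p)/3.3+[265,260]
tcp=np.array([.4346,.3351,.3557]);y=-.2571
tx=np.array([np.cos(y),np.sin(y),0]);tz=np.array([-np.sin(y),np.cos(y),0])
for nm,p,z in [("yel L",[70,220],.393),("yel R",[294,220],.393),("blue top L",[116,388],.2245),("blue top R",[214,388],.2245),("post",[166,530],.178)]:
    e=onplane(c,f([p]),z)[0]; print(nm,e,(e-tcp)@tx,(e-tcp)@tz)
E
```

```text
yel L [0.431  0.3234 0.393 ] -0.0005364759438601448 -0.012280136414934112
yel R [0.4375 0.3484 0.393 ] -0.000531347057288407 0.013601783341864787
blue top L [0.574  0.2799 0.2245] 0.14885994015214032 -0.017944111612307162
blue top R [0.5808 0.3059 0.2245] 0.14882746375841094 0.008956184109461642
post [0.666  0.2687 0.178 ] 0.24065341007647742 -0.005348860589519806
```

Emit:
{"method": "send_rows", "body": {"moves": "-1 7 20 -4 0 0.009 0; -1 7 40 0 0 0 0; -1 0 40 0 0 0 0; -1 0 35 0 0 0 0; -1 0 15 0 0 0 0"}}

```text
t: 7.7
ee_pos: [0.4457, 0.3213, 0.2027]
tcp_rot: [-1.579, 0.008, -0.275]
wrist_force: [-1.7, 0.4, -3.5]
width: 0.302
```

Emit:
{"method": "send_rows", "body": {"moves": "-1 0 0 0 0 0 0; -1 0 0 0 0 0 0"}}

```text
t: 7.9
ee_pos: [0.4501, 0.3242, 0.2103]
tcp_rot: [-1.57, -0.001, -0.274]
wrist_force: [0.6, 0.5, -1.3]
width: 0.306
```

```bash
python3 cap.py wrist w7;python3 cap.py top t7;python3 cap.py scene s7; python3 - <<'E'
import cv2
a=cv2.imread('pics/s7.png')[200:370,130:260];b=cv2.imread('pics/t7.png')[150:300,150:290]
cv2.imwrite('pics/s7c.png',cv2.resize(a,None,fx=3.5,fy=3.5,interpolation=cv2.INTER_CUBIC))
cv2.imwrite('pics/t7c.png',cv2.resize(b,None,fx=4,fy=4,interpolation=cv2.INTER_CUBIC))
E
```

```text
{'t': np.float64(7.95), 'ee_pos': array([0.4509, 0.3248, 0.2117]), 'tcp_rot': array([-1.5684, -0.0026, -0.2742]), 'wrist_force': array([-0.7878, -0.3636, -1.9157]), 'width': np.float64(0.3082), 'joint_positions': array([ 4.9800e-01,  6.0700e-02,  1.7730e+00, -1.0000e-04,  1.3044e+00,
       -7.9860e-01])}
{'t': np.float64(8.0), 'ee_pos': array([0.4512, 0.3251, 0.2123]), 'tcp_rot': array([-1.5675, -0.0034, -0.2741]), 'wrist_force': array([-0.0581, -0.0235, -1.6108]), 'width': np.float64(0.3087), 'joint_positions': array([ 4.9810e-01,  6.0100e-02,  1.7723e+00, -1.0000e-04,  1.3044e+00,
       -7.9860e-01])}
{'t': np.float64(8.05), 'ee_pos': array([0.4512, 0.3251, 0.2124]), 'tcp_rot': array([-1.5673, -0.0036, -0.274 ]), 'wrist_force': array([ 0.5141, -0.5554, -1.2533]), 'width': np.float64(0.3067), 'joint_positions': array([ 4.9820e-01,  5.9900e-02,  1.7723e+00, -1.0000e-04,  1.3044e+00,
       -7.9860e-01])}
```

View pics/w7.png

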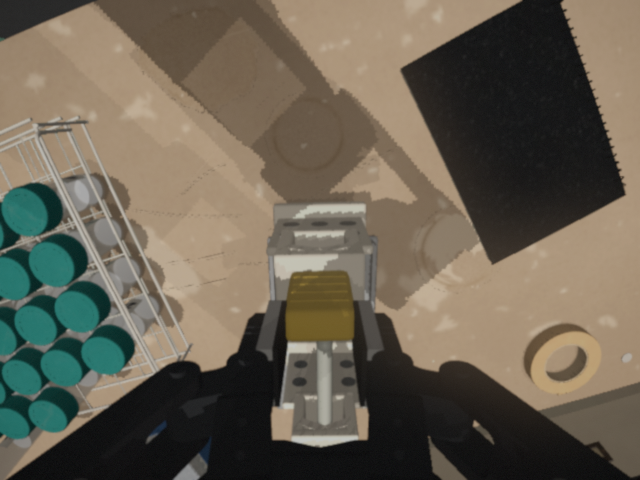

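View pics/s7c.png

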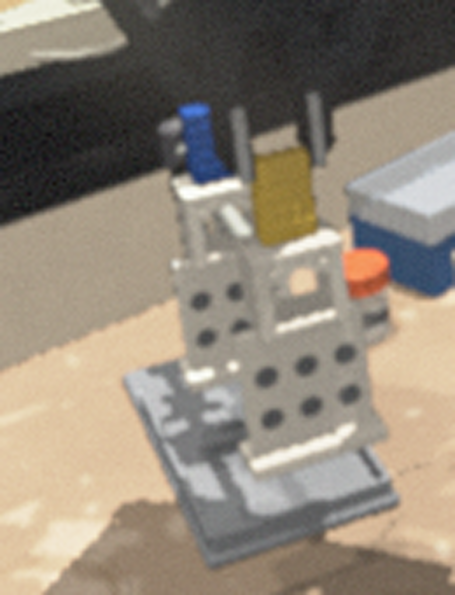

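View pics/t7c.png

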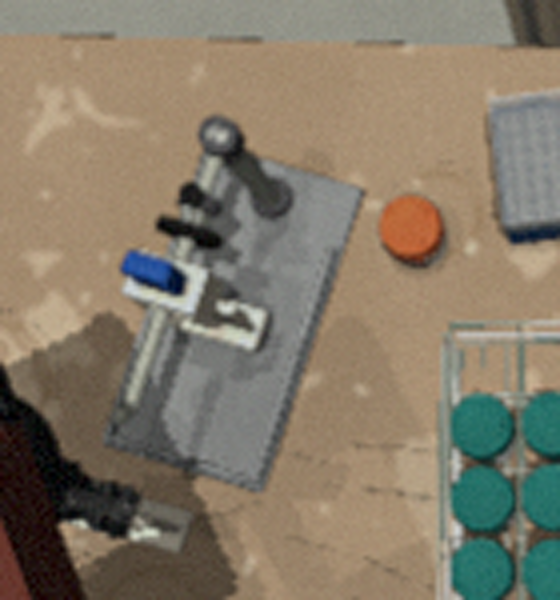

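Hanger held in front of the tip. In the wrist view the prong shows at (325,380) between the pads, behind the grip at (320,320), and the blue hanger is undisturbed.

```bash
python3 - <<'E'
from h import *
np.set_printoptions(precision=4,suppress=True)
c=load("w7")
a=cv2.imread('pics/w7.png')[290:450,265:375]
cv2.imwrite('pics/w7c.png',cv2.resize(a,None,fx=3.6,fy=3.6,interpolation=cv2.INTER_CUBIC))
g=cv2.cvtColor(c["img"],cv2.COLOR_RGB2GRAY).astype(int)
for r in (350,370,385,400,415): print(r,g[r,312:338])
E
```

```text
350 [155 127 117 120 113 122 130 127 117 109 104 101 100 101 102  98  96  95
  93  95 113 131 130 128 128 128]
370 [ 89  89  89  88  93 116 135 147 153 157 160 161 162 161 159 154 147 137
 123 105  89  88  90  89  90  89]
385 [ 89  88  89  91  99 120 139 153 161 166 168 170 172 171 169 164 156 146
 131 109  90  88  89  90  89  89]
400 [125 127 126 121 118 117 135 149 158 164 167 170 171 170 169 163 156 145
 130 114 114 122 125 126 127 128]
415 [111 112 111 111 109 112 131 148 158 163 167 169 170 170 168 163 155 145
 128 109 101 108 111 111 110 111]
```

View pics/w7c.png

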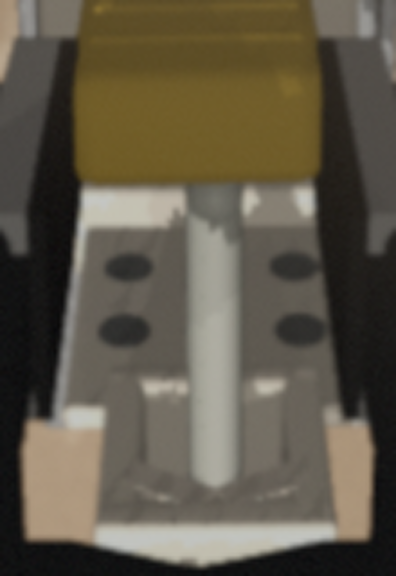

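```bash
python3 - <<'E'
from h import *
np.set_printoptions(precision=4,suppress=True)
c=load("w7");f=lambda p:np.array(p)/3.6+[265,290]
tcp=np.array([.4512,.3251,.2123]);y=-.274
tx=np.array([np.cos(y),np.sin(y),0]);tz=np.array([-np.sin(y),np.cos(y),0])
for nm,p,z in [("yel L",f([76,130]),.2493),("yel R",f([322,130]),.2493),("pr",[323.8,370],.165),("pr",[324.,385],.165),("pr",[324.4,415],.165),("blue plate near",f([200,525]),.18)]:
    e=onplane(c,[p],z)[0]; print(nm,e,(e-tcp)@tx*1e3,(e-tcp)@tz*1e3)
E
```

```text
yel L [0.4444 0.3134 0.2493] -3.4051539148056267 -13.115643547861437
yel R [0.4513 0.3381 0.2493] -3.3954008236486035 12.588776933332031
pr [0.5268 0.3061 0.165 ] 77.87213913592699 2.168104866269972
pr [0.5382 0.3031 0.165 ] 89.66372746492276 2.3402048791491428
pr [0.5622 0.2967 0.165 ] 114.57708448581734 2.705222662298114
blue plate near [0.5651 0.2932 0.18  ] 118.2617571403445 0.06520256272221125
```

Emit:
{"method": "send_rows", "body": {"moves": "-1 0 6 1.6 0 -0.01 0; -1 0 6 0 0 0 0; -1 0 0 0 0 0 0; -1 0 0 0 0 0 0; -1 0 0 0 0 0 0"}}

```text
t: 8.55
ee_pos: [0.45, 0.3259, 0.1976]
tcp_rot: [-1.571, 0.0, -0.264]
wrist_force: [-1.5, -0.5, -1.4]
width: 0.308
```

```bash
python3 cap.py scene s8;python3 cap.py wrist w8
```

```text
{'t': np.float64(8.6), 'ee_pos': array([0.4501, 0.3259, 0.1977]), 'tcp_rot': array([-1.5707e+00, -1.0000e-04, -2.6380e-01]), 'wrist_force': array([ 0.8052,  0.2414, -1.7109]), 'width': np.float64(0.3063), 'joint_positions': array([ 0.5004,  0.075 ,  1.7847, -0.    ,  1.2818, -0.8066])}
{'t': np.float64(8.65), 'ee_pos': array([0.4501, 0.3259, 0.1978]), 'tcp_rot': array([-1.5706e+00, -2.0000e-04, -2.6380e-01]), 'wrist_force': array([ 0.0941, -0.0984, -1.4753]), 'width': np.float64(0.3045), 'joint_positions': array([ 0.5004,  0.0749,  1.7846, -0.    ,  1.2818, -0.8066])}
```

Emit:
{"method": "send_rows", "body": {"moves": "-1 0 -3 0 0 0 0; -1 0 0 0 0 0 0; -1 0 0 0 0 0 0"}}

```text
t: 8.95
ee_pos: [0.4502, 0.3259, 0.201]
tcp_rot: [-1.57, -0.001, -0.264]
wrist_force: [0.3, 0.1, -1.8]
width: 0.304
```

```bash
python3 cap.py wrist w9; python3 - <<'E'
from h import *
c=load("w9")
g=cv2.cvtColor(c["img"],cv2.COLOR_RGB2GRAY).astype(int)
for r in (370,400): print(r,g[r,308:338])
E
```

```text
{'t': np.float64(9.0), 'ee_pos': array([0.4501, 0.3259, 0.2008]), 'tcp_rot': array([-1.5705e+00, -3.0000e-04, -2.6380e-01]), 'wrist_force': array([-0.4572,  0.6137, -2.3436]), 'width': np.float64(0.3075), 'joint_positions': array([ 0.5004,  0.0722,  1.7817,  0.    ,  1.2874, -0.8067])}
370 [ 89  88  88  88  96 119 136 148 153 156 160 162 163 163 162 157 151 143
 132 115  99  89  89  89  90  89  89  88  78  60]
400 [ 86  86  86  84  91 119 141 153 160 164 168 171 171 171 170 165 157 148
 135 115  94  87  87  87  88  88  88  88  88  88]
```

The prong is at column 320 along its length and the yellow grip's centre is at 320.3, with the eye ridge about 18.8 mm above the axis. Advance over the tip.

Emit:
{"method": "send_rows", "body": {"moves": "-1 8 0 0 0 0 0; -1 8 0 0 0 0 0; -1 8 0 0 0 0 0; -1 8 0 0 0 0 0; -1 0 0 0 0 0 0"}}

```text
t: 9.5
ee_pos: [0.4824, 0.317, 0.2006]
tcp_rot: [-1.571, -0.001, -0.265]
wrist_force: [0.8, 0.1, -1.9]
width: 0.307
```

Emit:
{"method": "send_rows", "body": {"moves": "-1 6 0 0 0 0 0; -1 6 0 0 0 0 0; -1 6 0 0 0 0 0; -1 0 0 0 0 0 0"}}

```text
t: 9.9
ee_pos: [0.4991, 0.3125, 0.2007]
tcp_rot: [-1.571, -0.001, -0.264]
wrist_force: [0.0, 1.0, -1.8]
width: 0.306
```

No contact. Continuing.

Emit:
{"method": "send_rows", "body": {"moves": "-1 6 0 0 0 0 0; -1 6 0 0 0 0 0; -1 6 0 0 0 0 0; -1 6 0 0 0 0 0; -1 0 0 0 0 0 0"}}

```text
t: 10.4
ee_pos: [0.5224, 0.3062, 0.2007]
tcp_rot: [-1.571, -0.001, -0.264]
wrist_force: [0.7, -0.3, -1.3]
width: 0.304
```

```bash
python3 cap.py wrist w10; python3 cap.py scene s10; python3 - <<'E'
import cv2
a=cv2.imread('pics/s10.png')[200:370,130:260]
cv2.imwrite('pics/s10c.png',cv2.resize(a,None,fx=3.5,fy=3.5,interpolation=cv2.INTER_CUBIC))
E
```

```text
{'t': np.float64(10.45), 'ee_pos': array([0.5218, 0.3064, 0.2006]), 'tcp_rot': array([-1.5708e+00,  2.0000e-04, -2.6430e-01]), 'wrist_force': array([-0.1725, -0.2878, -1.6534]), 'width': np.float64(0.3058), 'joint_positions': array([ 4.149e-01,  1.777e-01,  1.665e+00,  1.000e-04,  1.299e+00,
       -8.916e-01])}
{'t': np.float64(10.5), 'ee_pos': array([0.5215, 0.3064, 0.2005]), 'tcp_rot': array([-1.5709e+00,  4.0000e-04, -2.6410e-01]), 'wrist_force': array([-0.8708, -0.7336, -2.1371]), 'width': np.float64(0.3051), 'joint_positions': array([ 4.1520e-01,  1.7750e-01,  1.6655e+00,  2.0000e-04,  1.2991e+00,
       -8.9150e-01])}
```

View pics/s10c.png

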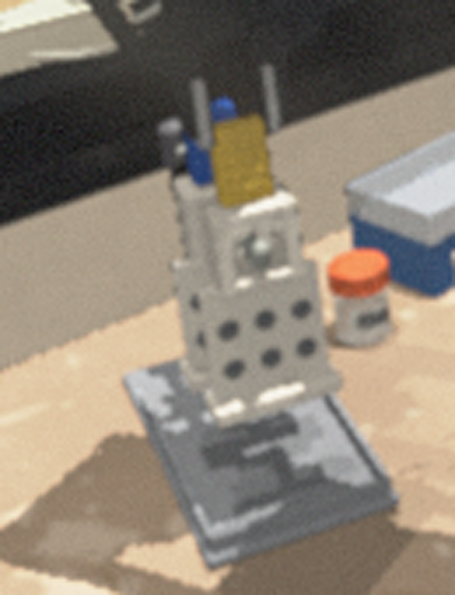

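View pics/w10.png

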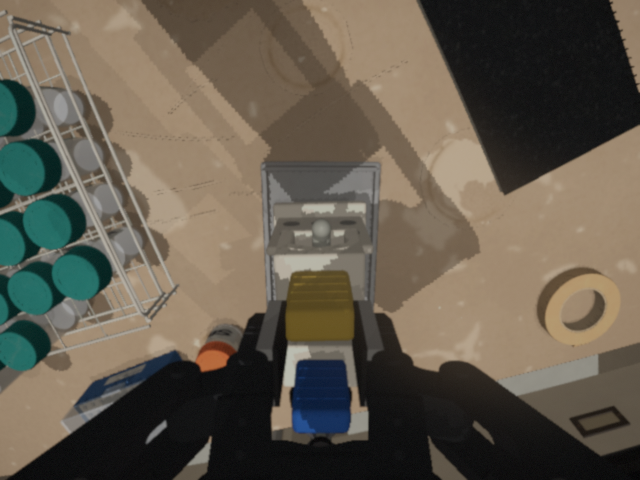

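Threaded: the tip shows through the eye at (321,230) in the wrist view, and blue is ahead at (322,395). Advance a little, grip firmer, and lower by feel.

Emit:
{"method": "send_rows", "body": {"moves": "-1 5 0 0 0 0 0; -1 5 0 0 0 0 0; -1 0 4 0 0 0 0; -1 0 4 0 0 0 0; -1 0 0 0 0 0 0", "grip_force": 90}}

```text
t: 11.0
ee_pos: [0.5302, 0.3036, 0.1913]
tcp_rot: [-1.572, 0.002, -0.264]
wrist_force: [-1.3, 0.7, -1.7]
width: 0.289
```

Emit:
{"method": "send_rows", "body": {"moves": "-1 0 1.5 0 0 0 0; -1 0 1 0 0 0 0; -1 0 0 0 0 0 0"}}

```text
t: 11.3
ee_pos: [0.5309, 0.304, 0.19]
tcp_rot: [-1.571, 0.0, -0.264]
wrist_force: [0.9, 0.5, -1.6]
width: 0.286
```

Emit:
{"method": "send_rows", "body": {"moves": "-1 0 1 0 0 0 0; -1 0 0 0 0 0 0; -1 0 0 0 0 0 0"}}

```text
t: 11.6
ee_pos: [0.5311, 0.304, 0.1892]
tcp_rot: [-1.571, -0.0, -0.264]
wrist_force: [-0.2, 0.3, -0.7]
width: 0.29
```

Emit:
{"method": "send_rows", "body": {"moves": "-1 0 1 0 0 0 0; -1 0 0 0 0 0 0; -1 0 0 0 0 0 0"}}

```text
t: 11.9
ee_pos: [0.5313, 0.304, 0.1884]
tcp_rot: [-1.57, -0.001, -0.264]
wrist_force: [0.4, -0.4, -0.5]
width: 0.292
```

Emit:
{"method": "send_rows", "body": {"moves": "-1 5 0 0 0 0 0; -1 5 0 0 0 0 0; -1 4 0 0 0 0 0; -1 2 0 0 0 0 0; -1 0 0 0 0 0 0"}}

```text
t: 12.4
ee_pos: [0.5471, 0.2998, 0.1882]
tcp_rot: [-1.57, -0.0, -0.264]
wrist_force: [-0.5, 0.9, -0.7]
width: 0.289
```

Emit:
{"method": "send_rows", "body": {"moves": "-1 1.5 0 0 0 0 0; -1 1.5 0 0 0 0 0; -1 1.5 0 0 0 0 0; -1 0 0 0 0 0 0"}}

```text
t: 12.8
ee_pos: [0.5511, 0.2987, 0.1882]
tcp_rot: [-1.57, -0.0, -0.264]
wrist_force: [-1.4, 1.3, -0.9]
width: 0.286
```

```bash
python3 cap.py wrist w11
```

```text
{'t': np.float64(12.85), 'ee_pos': array([0.5511, 0.2987, 0.1882]), 'tcp_rot': array([-1.5705e+00, -4.0000e-04, -2.6380e-01]), 'wrist_force': array([ 0.3532,  0.8029, -0.6479]), 'width': np.float64(0.2912), 'joint_positions': array([ 3.8470e-01,  2.3300e-01,  1.6237e+00,  1.0000e-04,  1.2844e+00,
       -9.2220e-01])}
```

View pics/w11.png

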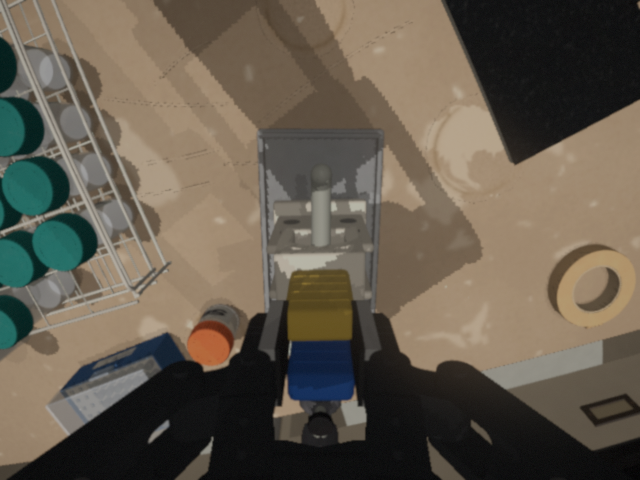

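Yellow, at (320,305), is now close behind blue, at (321,370), with the prong tip at (320,178) well in front. Now short feeling steps.

Emit:
{"method": "send_rows", "body": {"moves": "-1 1 0 0 0 0 0; -1 1 0 0 0 0 0; -1 1 0 0 0 0 0; -1 1 0 0 0 0 0; -1 0 0 0 0 0 0"}}

```text
t: 13.35
ee_pos: [0.5547, 0.2977, 0.1883]
tcp_rot: [-1.571, 0.0, -0.264]
wrist_force: [-2.9, 2.1, 2.4]
width: 0.29
```

Emit:
{"method": "send_rows", "body": {"moves": "-1 1 0 0 0 0 0; -1 1 0 0 0 0 0; -1 1 0 0 0 0 0; -1 0 0 0 0 0 0"}}

```text
t: 13.75
ee_pos: [0.5578, 0.2968, 0.1883]
tcp_rot: [-1.57, -0.0, -0.264]
wrist_force: [-3.6, 2.8, 4.0]
width: 0.291
```

```bash
cat > st.py <<'E'
from rig import env
import numpy as np
s=env.sense();y=s["tcp_rot"][2];t=np.array([np.cos(y),np.sin(y),0])
print("s",round((s["ee_pos"]-[.5511,.2987,.1882])@t*1e3,2),"Fx",round(s["wrist_force"]@t,2),"F",s["wrist_force"].round(1),"M",s["ft_torque"].round(2),"z",round(s["ee_pos"][2],4))
E
python3 st.py
```

```text
s 6.99 Fx -4.22 F [-3.6  2.8  4. ] M [0.47 0.63 0.08] z 0.1883
```

Emit:
{"method": "send_rows", "body": {"moves": "-1 0 -1 0.7 0 0 0; -1 0 0 0 0 0 0; -1 0 0 0 0 0 0"}}

```text
t: 14.05
ee_pos: [0.5582, 0.2967, 0.1884]
tcp_rot: [-1.572, -0.001, -0.264]
wrist_force: [0.5, 0.1, -2.5]
width: 0.286
```

```bash
python3 st.py; python3 cap.py wrist w12; python3 st.py;python3 - <<'E'
from h import *
c=load("w12")
g=cv2.cvtColor(c["img"],cv2.COLOR_RGB2GRAY).astype(int)
for r in (180,200,220): print(r,g[r,306:334])
a=cv2.imread('pics/w12.png')[140:440,220:420]
cv2.imwrite('pics/w12c.png',cv2.resize(a,None,fx=2,fy=2,interpolation=cv2.INTER_CUBIC))
E
```

```text
s 7.34 Fx 0.45 F [ 0.5  0.1 -2.5] M [ 0.04  0.04 -0.02] z 0.1884
{'t': np.float64(14.1), 'ee_pos': array([0.5581, 0.2967, 0.1884]), 'tcp_rot': array([-1.5721e+00, -6.0000e-04, -2.6400e-01]), 'wrist_force': array([-0.2057, -0.1421, -2.0508]), 'width': np.float64(0.2907), 'joint_positions': array([ 3.7830e-01,  2.4440e-01,  1.6096e+00, -1.4000e-03,  1.2880e+00,
       -9.2810e-01])}
s 7.26 Fx -0.16 F [-0.2 -0.1 -2.1] M [ 0.    0.02 -0.04] z 0.1884
180 [73 77 79 79 77 73 76 79 83 85 88 89 89 90 91 93 94 93 92 91 89 88 89 84
 78 76 78 80]
200 [ 77  77  79  77  79  89 107 119 127 132 136 139 141 143 144 145 142 141
 138 134 129 124 115 105  91  81  81  84]
220 [ 87  87  86  87  86  92 107 119 129 133 137 139 142 144 144 144 144 141
 138 134 129 123 114 103  92  83  85  86]
```

View pics/w12c.png

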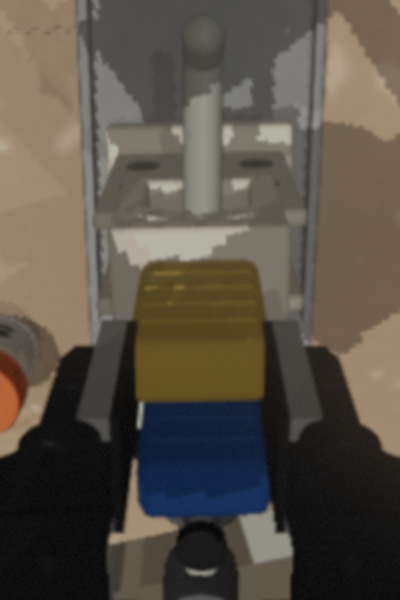

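Free again: full weight on the wrist and no side load. Continuing.

Emit:
{"method": "send_rows", "body": {"moves": "-1 1 0 0 0 0 0; -1 1 0 0 0 0 0; -1 1 0 0 0 0 0; -1 0 0 0 0 0 0"}}

```text
t: 14.5
ee_pos: [0.5608, 0.2965, 0.1889]
tcp_rot: [-1.571, -0.0, -0.264]
wrist_force: [-0.2, -0.4, -1.3]
width: 0.29
```

```bash
python3 st.py
```

```text
s 9.97 Fx -0.12 F [-0.2 -0.4 -1.3] M [-0.    0.11 -0.04] z 0.1889
```

Emit:
{"method": "send_rows", "body": {"moves": "-1 1 0 0 0 0 0; -1 1 0 0 0 0 0; -1 1 0 0 0 0 0; -1 0 0 0 0 0 0"}}

```text
t: 14.9
ee_pos: [0.5638, 0.2958, 0.1891]
tcp_rot: [-1.571, -0.0, -0.264]
wrist_force: [-0.4, -0.5, -3.4]
width: 0.291
```

```bash
python3 st.py
```

```text
s 13.04 Fx -0.29 F [-0.4 -0.5 -3.4] M [-0.01  0.12 -0.01] z 0.1891
```

Emit:
{"method": "send_rows", "body": {"moves": "-1 1 0 0 0 0 0; -1 1 0 0 0 0 0; -1 1 0 0 0 0 0; -1 0 0 0 0 0 0"}}

```text
t: 15.3
ee_pos: [0.5665, 0.2951, 0.1891]
tcp_rot: [-1.571, 0.0, -0.264]
wrist_force: [-1.1, -0.2, -1.6]
width: 0.289
```

```bash
python3 st.py
```

```text
s 15.77 Fx -1.03 F [-1.1 -0.2 -1.6] M [-0.03  0.21 -0.03] z 0.1891
```

Emit:
{"method": "send_rows", "body": {"moves": "-1 1 0 0 0 0 0; -1 1 0 0 0 0 0; -1 1 0 0 0 0 0; -1 0 0 0 0 0 0"}}

```text
t: 15.7
ee_pos: [0.5687, 0.2947, 0.1892]
tcp_rot: [-1.571, 0.002, -0.264]
wrist_force: [-4.9, 1.6, 0.7]
width: 0.288
```

```bash
python3 st.py; python3 cap.py wrist w13; python3 st.py
```

```text
s 18.0 Fx -5.15 F [-4.9  1.6  0.7] M [0.3 0.9 0. ] z 0.1892
{'t': np.float64(15.75), 'ee_pos': array([0.5687, 0.2946, 0.1892]), 'tcp_rot': array([-1.5707e+00,  1.5000e-03, -2.6380e-01]), 'wrist_force': array([-3.8283,  1.4702,  1.1976]), 'width': np.float64(0.2898), 'joint_positions': array([ 3.6800e-01,  2.6170e-01,  1.5870e+00,  1.0000e-03,  1.2941e+00,
       -9.3930e-01])}
s 18.08 Fx -4.08 F [-3.8  1.5  1.2] M [ 0.26  0.96 -0.08] z 0.1892
```

View pics/w13.png

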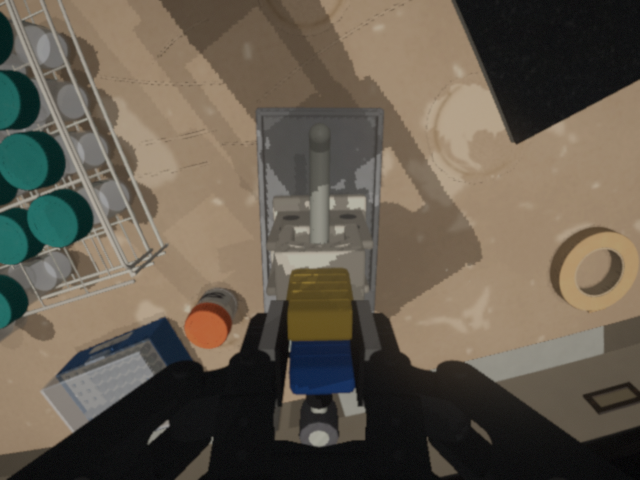

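Emit:
{"method": "send_rows", "body": {"moves": "-1 0 -0.8 0.3 0 0 0; -1 0 0 0 0 0 0; -1 0 0 0 0 0 0"}}

```text
t: 16.05
ee_pos: [0.5691, 0.2945, 0.1894]
tcp_rot: [-1.571, 0.001, -0.264]
wrist_force: [-4.3, 0.9, -2.4]
width: 0.288
```

```bash
python3 st.py
```

```text
s 18.41 Fx -4.4 F [-4.3  0.9 -2.4] M [ 0.24  0.86 -0.04] z 0.1894
```

Axial push persists with the hook unloaded, so this is the sprung stop. Press in a bit more.

Emit:
{"method": "send_rows", "body": {"moves": "-1 1 0 0 0 0 0; -1 0 0 0 0 0 0; -1 0 0 0 0 0 0"}}

```text
t: 16.35
ee_pos: [0.5698, 0.2944, 0.1895]
tcp_rot: [-1.571, 0.002, -0.264]
wrist_force: [-5.8, 0.8, -1.6]
width: 0.289
```

```bash
python3 st.py
```

```text
s 19.21 Fx -5.82 F [-5.8  0.8 -1.6] M [ 0.3   1.01 -0.09] z 0.1895
```

Emit:
{"method": "send_rows", "body": {"moves": "-1 0.8 0 0 0 0 0; -1 0 0 0 0 0 0; -1 0 0 0 0 0 0"}}

```text
t: 16.65
ee_pos: [0.5703, 0.2943, 0.1895]
tcp_rot: [-1.571, 0.002, -0.264]
wrist_force: [-6.4, 2.1, -0.6]
width: 0.289
```

```bash
python3 st.py; python3 cap.py scene s14; python3 st.py; python3 cap.py wrist w14; python3 st.py; python3 - <<'E'
import cv2
a=cv2.imread('pics/s14.png')[200:370,130:260];b=cv2.imread('pics/w14.png')[90:460,220:420]
a=cv2.resize(a,None,fx=3.5,fy=3.5,interpolation=cv2.INTER_CUBIC);b=cv2.resize(b,(320,592))
a=a[:592];cv2.imwrite('pics/c14.png',cv2.hconcat([a,b]))
E
```

```text
s 19.65 Fx -6.78 F [-6.4  2.1 -0.6] M [ 0.32  1.13 -0.09] z 0.1895
{'t': np.float64(16.7), 'ee_pos': array([0.5703, 0.2943, 0.1895]), 'tcp_rot': array([-1.5712,  0.0023, -0.2639]), 'wrist_force': array([-6.2043,  1.7893, -1.9781]), 'width': np.float64(0.2862), 'joint_positions': array([ 3.6660e-01,  2.6450e-01,  1.5828e+00,  1.1000e-03,  1.2963e+00,
       -9.4060e-01])}
s 19.68 Fx -6.46 F [-6.2  1.8 -2. ] M [ 0.31  1.14 -0.1 ] z 0.1895
{'t': np.float64(16.75), 'ee_pos': array([0.5703, 0.2943, 0.1895]), 'tcp_rot': array([-1.5713,  0.0023, -0.2638]), 'wrist_force': array([-5.6176,  2.2406, -1.6809]), 'width': np.float64(0.2878), 'joint_positions': array([ 3.6660e-01,  2.6450e-01,  1.5829e+00,  1.0000e-03,  1.2963e+00,
       -9.4060e-01])}
s 19.64 Fx -6.01 F [-5.6  2.2 -1.7] M [ 0.21  1.18 -0.12] z 0.1895
```

View pics/c14.png

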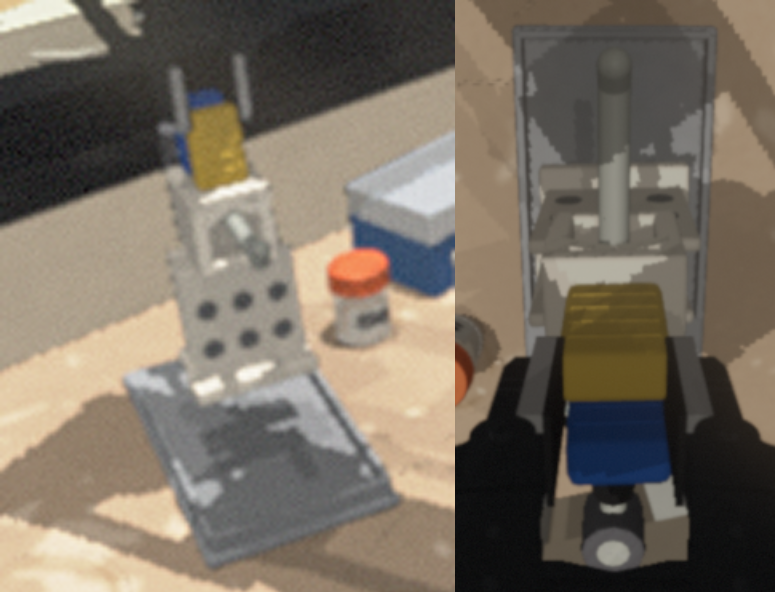

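Yellow and blue are flush against each other, with a 6–7 N push. Slightly more, hold, then back off.

Emit:
{"method": "send_rows", "body": {"moves": "-1 0.7 0 0 0 0 0; -1 0 0 0 0 0 0; -1 0 0 0 0 0 0; -1 0 0 0 0 0 0"}}

```text
t: 17.15
ee_pos: [0.5707, 0.2942, 0.1895]
tcp_rot: [-1.571, 0.003, -0.264]
wrist_force: [-6.2, 2.5, 0.1]
width: 0.289
```

```bash
python3 st.py
```

```text
s 20.05 Fx -6.61 F [-6.2  2.5  0.1] M [ 0.37  1.28 -0.14] z 0.1895
```

Emit:
{"method": "send_rows", "body": {"moves": "-1 1 -0.3 0 0 0 0; -1 0 0 0 0 0 0; -1 0 0 0 0 0 0; -1 0 0 0 0 0 0"}}

```text
t: 17.55
ee_pos: [0.5712, 0.2941, 0.1897]
tcp_rot: [-1.571, 0.004, -0.264]
wrist_force: [-6.9, 2.7, -0.8]
width: 0.291
```

```bash
python3 st.py
```

```text
s 20.64 Fx -7.34 F [-6.9  2.7 -0.8] M [ 0.43  1.38 -0.08] z 0.1897
```

About 7.5 N, held. Now back off gradually.

Emit:
{"method": "send_rows", "body": {"moves": "-1 -1 0 0 0 0 0; -1 -1 0 0 0 0 0; -1 0 0 0 0 0 0; -1 0 0 0 0 0 0"}}

```text
t: 17.95
ee_pos: [0.5702, 0.2943, 0.1897]
tcp_rot: [-1.571, 0.002, -0.264]
wrist_force: [-4.7, 0.8, -2.1]
width: 0.288
```

```bash
python3 st.py
```

```text
s 19.54 Fx -4.69 F [-4.7  0.8 -2.1] M [ 0.35  1.04 -0.04] z 0.1897
```

Emit:
{"method": "send_rows", "body": {"moves": "-1 -1 0 0 0 0 0; -1 0 0 0 0 0 0; -1 0 0 0 0 0 0"}}

```text
t: 18.25
ee_pos: [0.5698, 0.2944, 0.1899]
tcp_rot: [-1.571, 0.0, -0.264]
wrist_force: [-4.3, 1.1, -2.4]
width: 0.291
```

```bash
python3 st.py
```

```text
s 19.13 Fx -4.45 F [-4.3  1.1 -2.4] M [ 0.21  0.97 -0.1 ] z 0.1899
```

Emit:
{"method": "send_rows", "body": {"moves": "-1 -1 0 0 0 0 0; -1 0 0 0 0 0 0; -1 0 0 0 0 0 0"}}

```text
t: 18.55
ee_pos: [0.5691, 0.2945, 0.1902]
tcp_rot: [-1.571, -0.0, -0.264]
wrist_force: [-3.5, 1.6, -2.6]
width: 0.291
```

```bash
python3 st.py
```

```text
s 18.51 Fx -3.83 F [-3.5  1.6 -2.6] M [ 0.17  0.75 -0.04] z 0.1902
```

Emit:
{"method": "send_rows", "body": {"moves": "-1 -1 0 0 0 0 0; -1 0 0 0 0 0 0; -1 0 0 0 0 0 0"}}

```text
t: 18.85
ee_pos: [0.5684, 0.2948, 0.1903]
tcp_rot: [-1.571, -0.001, -0.264]
wrist_force: [-2.3, 1.2, -2.8]
width: 0.293
```

```bash
python3 st.py
```

```text
s 17.71 Fx -2.54 F [-2.3  1.2 -2.8] M [ 0.14  0.53 -0.04] z 0.1903
```

Emit:
{"method": "send_rows", "body": {"moves": "-1 -0.7 0 0 0 0 0; -1 0 0 0 0 0 0; -1 0 1 0 0 0 0; -1 0 0.8 0 0 0 0; -1 0 0 0 0 0 0"}}

```text
t: 19.35
ee_pos: [0.5676, 0.2953, 0.1889]
tcp_rot: [-1.57, -0.001, -0.264]
wrist_force: [-3.1, 0.0, -0.9]
width: 0.289
```

```bash
python3 st.py
```

```text
s 16.83 Fx -2.96 F [-3.1  0.  -0.9] M [ 0.07  0.46 -0.04] z 0.1889
```

Emit:
{"method": "send_rows", "body": {"moves": "-1 -0.8 0.5 0 0 0 0; -1 0 0 0 0 0 0; -1 0 0 0 0 0 0"}}

```text
t: 19.65
ee_pos: [0.5671, 0.2955, 0.1884]
tcp_rot: [-1.57, -0.001, -0.264]
wrist_force: [-2.1, 0.3, -0.1]
width: 0.292
```

```bash
python3 st.py
```

```text
s 16.28 Fx -2.1 F [-2.1  0.3 -0.1] M [0.05 0.28 0.  ] z 0.1884
```

Emit:
{"method": "send_rows", "body": {"moves": "-0.35 0 0 0 0 0 0; -0.2 0 0 0 0 0 0; 0 0 0 0 0 0 0; 0.2 0 0 0 0 0 0; 0.4 0 0 0 0 0 0", "grip_force": 20}}

```text
t: 20.15
ee_pos: [0.5669, 0.2954, 0.1882]
tcp_rot: [-1.571, -0.001, -0.264]
wrist_force: [-0.4, 0.0, -0.7]
width: 0.701
```

```bash
python3 st.py; python3 cap.py wrist w15
```

```text
s 16.11 Fx -0.42 F [-0.4  0.  -0.7] M [ 0.02 -0.05 -0.02] z 0.1882
{'t': np.float64(20.2), 'ee_pos': array([0.5668, 0.2954, 0.1881]), 'tcp_rot': array([-1.5706e+00, -5.0000e-04, -2.6380e-01]), 'wrist_force': array([ 0.007 , -0.2141, -0.7258]), 'width': np.float64(0.7009), 'joint_positions': array([ 3.7070e-01,  2.5870e-01,  1.5928e+00, -1.0000e-04,  1.2896e+00,
       -9.3620e-01])}
```

View pics/w15.png

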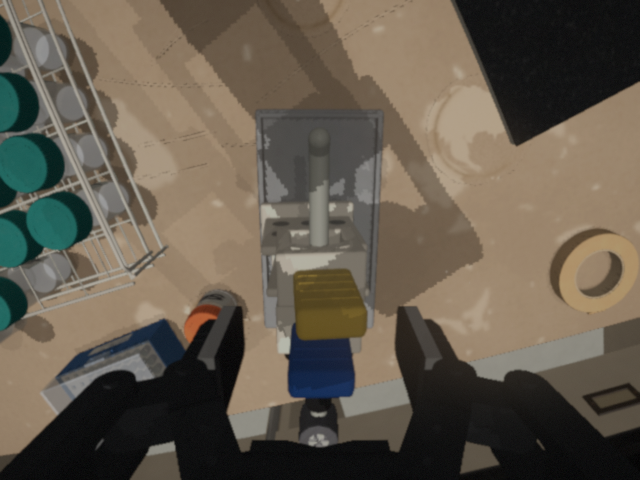

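Released. Yellow's grip at (328,303) has rolled slightly right of blue at (321,365), so I'll let it settle.

Emit:
{"method": "send_rows", "body": {"moves": "0.8 0 0 0 0 0 0; 1 0 0 0 0 0 0; 1 0 0 0 0 0 0; 1 0 0 0 0 0 0; 1 0 0 0 0 0 0"}}

```text
t: 20.7
ee_pos: [0.5666, 0.2954, 0.1879]
tcp_rot: [-1.571, 0.0, -0.264]
wrist_force: [-0.5, 0.8, 0.3]
width: 1.001
```

```bash
python3 st.py; python3 cap.py wrist w16
```

```text
s 15.81 Fx -0.72 F [-0.5  0.8  0.3] M [-0.    0.02 -0.  ] z 0.1879
{'t': np.float64(20.75), 'ee_pos': array([0.5666, 0.2954, 0.1879]), 'tcp_rot': array([-1.5708,  0.    , -0.2638]), 'wrist_force': array([0.0971, 0.4088, 0.2761]), 'width': np.float64(0.9954), 'joint_positions': array([ 0.3708,  0.2588,  1.5931, -0.    ,  1.2898, -0.9362])}
```

View pics/w16.png

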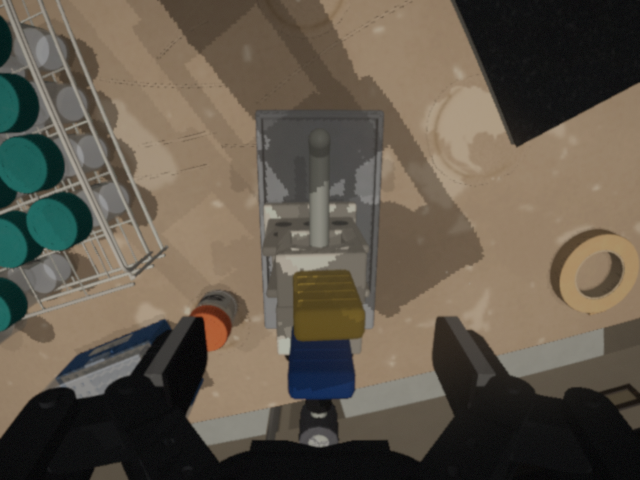

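Emit:
{"method": "send_rows", "body": {"moves": "1 0 -10 0 0 0 0; 1 0 -20 0 0 0 0; 1 0 -30 0 0 0 0; 1 0 -35 0 0 0 0; 1 -10 -40 0 0 0 0"}}

```text
t: 21.25
ee_pos: [0.557, 0.2973, 0.3237]
tcp_rot: [-1.572, 0.001, -0.265]
wrist_force: [0.1, 0.6, 0.4]
width: 1.003
```

Emit:
{"method": "send_rows", "body": {"moves": "1 -35 -15 0 0 0 0; 1 -35 0 0 0 0 0; 1 -35 0 0 0 0 0; 1 -30 0 0 0 0 0; 1 0 0 0 0 0 0"}}

```text
t: 21.75
ee_pos: [0.4237, 0.3343, 0.3395]
tcp_rot: [-1.569, 0.0, -0.26]
wrist_force: [0.5, -0.1, 0.5]
width: 1.002
```

```bash
python3 cap.py wrist w17;python3 cap.py scene s17; python3 cap.py top t17; python3 - <<'E'
import cv2
a=cv2.imread('pics/s17.png')[200:370,130:260];b=cv2.imread('pics/w17.png')[200:440,250:390]
a=cv2.resize(a,None,fx=3.45,fy=3.45,interpolation=cv2.INTER_CUBIC);b=cv2.resize(b,(342,586),interpolation=cv2.INTER_CUBIC)
cv2.imwrite('pics/c17.png',cv2.hconcat([a[:586],b]))
b=cv2.imread('pics/t17.png')[150:300,150:290]
cv2.imwrite('pics/t17c.png',cv2.resize(b,None,fx=4,fy=4,interpolation=cv2.INTER_CUBIC))
E
```

```text
{'t': np.float64(21.8), 'ee_pos': array([0.4255, 0.3338, 0.3394]), 'tcp_rot': array([-1.5692, -0.0017, -0.2615]), 'wrist_force': array([-0.6128, -0.4966, -0.242 ]), 'width': np.float64(0.996), 'joint_positions': array([ 5.3550e-01, -4.4600e-02,  1.6432e+00, -1.0000e-04,  1.5406e+00,
       -7.7380e-01])}
{'t': np.float64(21.85), 'ee_pos': array([0.4266, 0.3334, 0.3391]), 'tcp_rot': array([-1.5696, -0.0019, -0.2627]), 'wrist_force': array([ 0.448 , -0.3549, -0.0838]), 'width': np.float64(0.9972), 'joint_positions': array([ 5.3420e-01, -4.3100e-02,  1.6423e+00, -5.0000e-04,  1.5402e+00,
       -7.7400e-01])}
{'t': np.float64(21.9), 'ee_pos': array([0.4271, 0.3332, 0.3388]), 'tcp_rot': array([-1.5699, -0.0016, -0.2636]), 'wrist_force': array([-0.1831,  0.5349, -0.31  ]), 'width': np.float64(0.999), 'joint_positions': array([ 5.3320e-01, -4.1900e-02,  1.6417e+00, -5.0000e-04,  1.5401e+00,
       -7.7390e-01])}
```

View pics/c17.png

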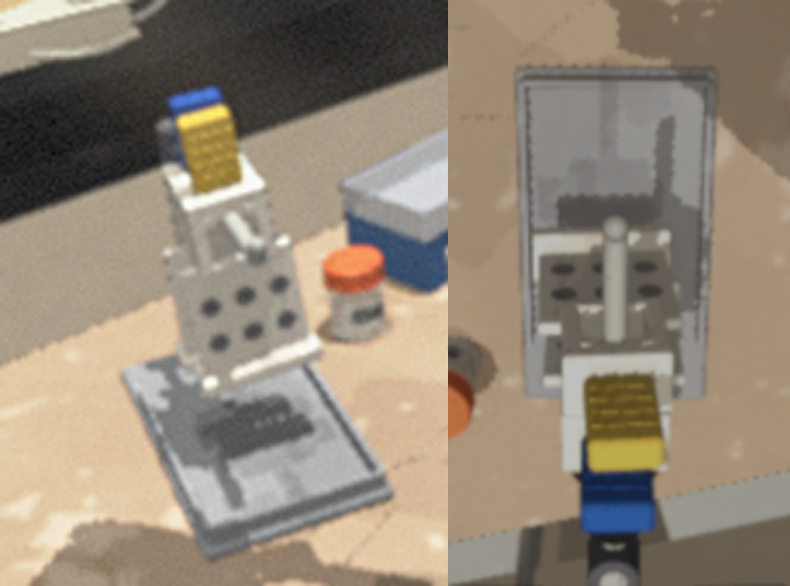

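View pics/t17c.png

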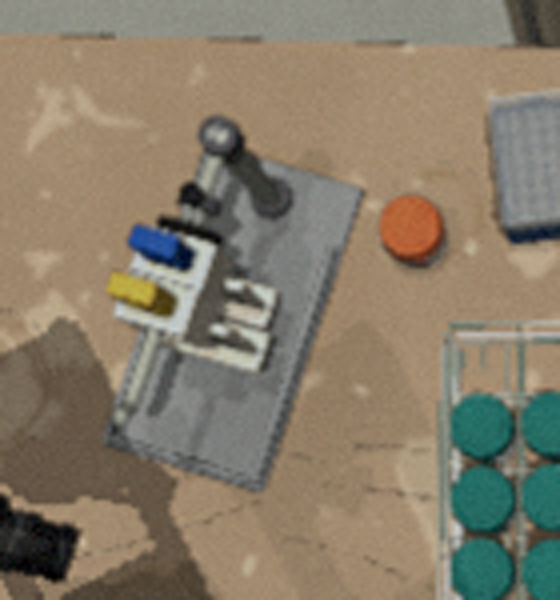

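Emit:
{"method": "send_rows", "body": {"moves": "1 0 0 0 0 0 0; 1 0 0 0 0 0 0; 1 0 0 0 0 0 0; 1 0 0 0 0 0 0; 1 0 0 0 0 0 0"}}

```text
t: 22.4
ee_pos: [0.4268, 0.333, 0.3377]
tcp_rot: [-1.571, 0.0, -0.264]
wrist_force: [-0.0, 0.0, 0.3]
width: 0.998
```

Emit:
{"method": "send_rows", "body": {"moves": "1 0 0 0 0 0 0; 1 0 0 0 0 0 0; 1 0 0 0 0 0 0; 1 0 0 0 0 0 0; 1 0 0 0 0 0 0"}}

```text
t: 22.9
ee_pos: [0.4265, 0.3332, 0.3379]
tcp_rot: [-1.571, -0.0, -0.264]
wrist_force: [-0.1, -0.7, -1.0]
width: 1.004
```

```bash
python3 cap.py wrist w18; python3 cap.py top t18;python3 - <<'E'
from h import *
np.set_printoptions(precision=4,suppress=True)
y=-.264;tx=np.array([np.cos(y),np.sin(y),0]);tz=np.array([-np.sin(y),np.cos(y),0]);post=np.array([.666,.2687,0])
for n in ("w17","w18","t17","t18"):
    c=load(n);H=hsv(c)
    for nm,lo,hi in (("yel",18,32),("blue",105,125)):
        m=(H[...,0]>lo)&(H[...,0]<hi)&(H[...,1]>150)&(H[...,2]>(150 if n[0]=="w" and nm=="yel" else 60))
        if n[0]=="w": m[:,:280]=0;m[:,370:]=0
        else: m[:,:150]=0;m[:,250:]=0;m[280:]=0;m[:170]=0
        b,s,ce=max(blobs(m),key=lambda q:q[1][4])
        P=depthpt(c,b);T=P[P[:,2]>.217];q=T-post
        l=q@tz;x=q@tx
        print(n,nm,s,ce.round(2),"x,lat mm",x.mean()*1e3,(np.percentile(l,2)+np.percentile(l,98))/2*1e3,"xr",np.percentile(x,[2,98])*1e3,"z",T[:,2].mean())
d=cv2.absdiff(cv2.imread("pics/w17.png"),cv2.imread("pics/w18.png"))[:,280:360];print("diff",d[240:420].mean())
a=cv2.imread('pics/w18.png')[200:440,250:390]
cv2.imwrite('pics/w18c.png',cv2.resize(a,(345,592),interpolation=cv2.INTER_CUBIC))
E
```

```text
{'t': np.float64(22.95), 'ee_pos': array([0.4266, 0.3332, 0.3379]), 'tcp_rot': array([-1.5708, -0.    , -0.2637]), 'wrist_force': array([ 0.3944, -0.1171,  0.8124]), 'width': np.float64(1.0039), 'joint_positions': array([ 0.5335, -0.0415,  1.6428,  0.    ,  1.5403, -0.7736])}
{'t': np.float64(23.0), 'ee_pos': array([0.4266, 0.3332, 0.3379]), 'tcp_rot': array([-1.5708,  0.    , -0.2638]), 'wrist_force': array([0.0059, 0.6923, 0.2022]), 'width': np.float64(1.002), 'joint_positions': array([ 0.5334, -0.0415,  1.6428,  0.    ,  1.5403, -0.7736])}
w17 yel [308 379  30  13 339] [322.12 385.41] x,lat mm -105.69956115568375 3.525767355703445 xr [-111.0665  -99.7067] z 0.2247721497220081
w17 blue [305 392  29  27 664] [318.66 405.82] x,lat mm -78.98188658018597 0.7878782251549082 xr [-83.7223 -70.4449] z 0.22338662864156056
w18 yel [309 378  30  13 345] [323.28 383.81] x,lat mm -105.59595741582699 3.7254427007192725 xr [-110.803   -99.7516] z 0.22473534328307573
w18 blue [306 391  30  26 671] [319.93 404.44] x,lat mm -78.80974947108713 0.7748298744063002 xr [-83.654  -70.7597] z 0.2234405988938402
t17 yel [177 218  16  11  91] [184.71 223.05] x,lat mm -103.87249088461259 2.4924276640553282 xr [-109.1137  -98.3621] z 0.22362950793705424
t17 blue [183 207  12   9  71] [188.56 210.87] x,lat mm -75.50061902580435 -0.6459022208719338 xr [-80.5586 -70.552 ] z 0.22461055672863922
t18 yel [177 218  16  11  91] [184.57 223.  ] x,lat mm -103.78795949090313 3.0579185596318093 xr [-108.914   -98.3538] z 0.2241286786410857
t18 blue [183 207  12   9  71] [188.56 210.79] x,lat mm -75.65127544167085 -1.1414924777663906 xr [-80.6805 -69.8828] z 0.22441920403165913
diff 9.124976851851851
```

View pics/w18c.png

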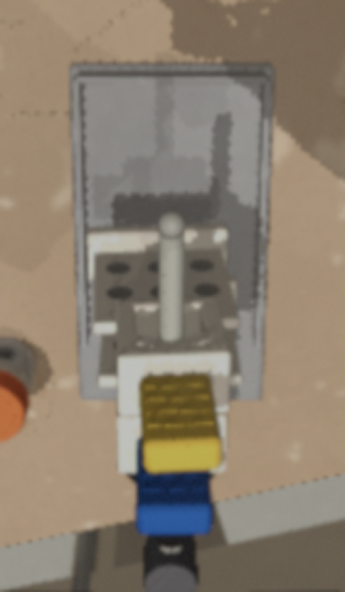

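Both hang still: centres 27–28 mm apart, grip tops at 0.223–0.225 m, and yellow rolled only about 0.06 rad. Handing in.

```bash
python3 - <<'E'
from h import *
a,b=load("top0"),load("t18")
for n,(x,y) in {"jar":(253,207),"b1":(405,211),"b2":(454,280)}.items():
    p=[i["img"][y-15:y+15,x-15:x+15].astype(int) for i in (a,b)];print(n,abs(p[0]-p[1]).mean())
from rig import workorder
print(workorder.sign_off())
E
```

```text
jar 5.729259259259259
b1 5.902962962962963
b2 5.784074074074074
the job is handed in; nothing more can be done
None
```

The yellow hanger is on the prong in front of the blue one, the two are snug together, and the job is handed in; no verdict was reported.

- **Carry and threading:** I lifted it from the cradle, carried it over the rack and threaded its eye past the upturned tip, with no contact felt at the tip.
- **Push on the stop:** I slid it back, pushing the blue one, until the sprung stop pushed back. The wrist read about 7.3 N along the prong at the most. I held that for about 0.4 s, backed off to roughly 2 N and released.
- **Snag on the way:** partway along the prong the yellow hanger bore on the prong, giving about 4 N along it and roughly 6 N vertically. I raised it and shifted it sideways, and the load cleared.
- **Final position:** two looks over a second apart showed no motion. The centres are 27–28 mm apart and both grip tops are at 0.223–0.225 m, as expected for hangers resting on the prong.
- **Slight tilt:** the yellow hanger hangs rolled by about 0.06 rad, within the 0.2 allowed. The top and wrist cameras disagree by about 2–3 mm on absolute position.
- **Jar and bottles:** before-and-after top-view patches of the jar and both bottles differ only at noise level. The gripper is clear of everything.

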